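# Unclamp the cured optical cells and start their measurement

## Task

The end windows of the square optical cells in the ratchet bonding clamp have cured: lift the clamp's pawl and, holding it up, slide the clamp bar well back to free them. Lay every cell in a seat of its own in the spectrophotometer's open sample compartment, then press the lid down until it snaps fully shut. Last, press the large START key until it registers, without mashing it, and leave the other things on the bench alone.

Things in the scene. Friction and masses are not known exactly. Their poses are not given: they have to be found in the camera images.
- jig: ratchet bonding clamp fixed on the bench, base plate 255 x 280 mm, 12 mm thick. Origin on the bench, z up; x points from the clamp bar to the steel fence (face at x = 110 mm, 48 mm high). Cells lie along x in four lanes, middles at x = 85, y = -87, -29, 29, 87 mm (some empty), between pins 10 mm high, 14 mm or more from their middle along x: grasp across y, gap between cells 28 mm
- clamp_bar (a joint): sliding clamp bar across the jig (244 mm along y, 24 mm thick, top at z = 49 mm, with a lip over the cells' ends). Metres slid back along the jig's -x: 0 clamped, 0.055 fully back; the cells are free from 0.03 on. Slides with about 3 N, but not while the pawl is down in the rack (teeth every 8 mm)
- pawl (a joint): ratchet pawl, a lever hinged on the clamp bar. Rad lifted: 0 down in the rack, clear of the teeth above 0.2, stop at 0.9. A light spring (about 1 N at the knob) brings it down when let go, so it must be held up while the bar slides back
- pawl_knob (a point): centre of the pawl's upright knob (steel, 14 x 14 mm, 28 mm tall). The hinge is parallel to the jig's y, 55 mm towards the jig's +x and 23 mm below this point while the pawl is down; lifting by 0.4 rad carries the knob up 20 mm and 13 mm towards +x. Pinch it across the jig's y, lift it and draw it along the jig's -x: the bar comes along
- analyser: bench spectrophotometer fixed on the bench, white case 273 x 430 mm, deck 130 mm high (150 at the rear). Origin on the bench; x points from the operator to the lid's hinge, y left, z up. Its sample compartment (x -70 to 70, y -67 to 207 mm, floor at z = 94) holds the cell carriage; the membrane keypad lies to the right of it
- lid (a joint): black lid of the sample compartment (162 x 286 mm and a 14 mm lip at the free edge, 14 mm thick), hinged at the rear. Rad: 0 shut, 1.5 to 1.8 standing open at the start. Its stiff hinge leaves it where it is let go (about 3 N at the free edge moves it). From 0.07 to 0.03 rad it must be pressed over a sprung catch (about 11 N near the free edge), then it snaps home to 0
- lid_hinge (a point): middle of the lid's hinge line (parallel to the analyser's y) at the underside of the shut lid, 2 mm above the deck
- lid_edge (a point): middle of the lid's free edge on its outer face: 158 mm from the hinge along the lid and 14 mm out (up when shut)
- start_key: the START key: the one large membrane key (24 x 46 mm, white) standing alone at the operator's edge of the keypad. Origin at the centre of its top face, 3.5 mm above the deck. It hardly moves (1.5 mm) and registers at 4 N; not to be mashed (more than 45 N)
- seat0 (a point): middle of cell seat 0 on the carriage floor. A cell lies in it along the analyser's x, either way round, with 4 mm play between end bars and side guides 9 mm high; the guides stand 14 mm or more from the middle along x, so fingers can come down at the cell's middle. Seats are 58 mm apart along y
- seat1 (a point): middle of cell seat 1 on the carriage floor. A cell lies in it along the analyser's x, either way round, with 4 mm play between end bars and side guides 9 mm high; the guides stand 14 mm or more from the middle along x, so fingers can come down at the cell's middle. Seats are 58 mm apart along y
- seat2 (a point): middle of cell seat 2 on the carriage floor. A cell lies in it along the analyser's x, either way round, with 4 mm play between end bars and side guides 9 mm high; the guides stand 14 mm or more from the middle along x, so fingers can come down at the cell's middle. Seats are 58 mm apart along y
- seat3 (a point): middle of cell seat 3 on the carriage floor. A cell lies in it along the analyser's x, either way round, with 4 mm play between end bars and side guides 9 mm high; the guides stand 14 mm or more from the middle along x, so fingers can come down at the cell's middle. Seats are 58 mm apart along y
- cellA_mid (a point): centre of a square optical cell: aluminium body with a glass window bonded on each end, 50 mm long along its own x, 30 x 30 mm across, 90 g. Any of its four sides may be up. Two to four cells are present
- cellB_mid (a point): centre of a square optical cell: aluminium body with a glass window bonded on each end, 50 mm long along its own x, 30 x 30 mm across, 90 g. Any of its four sides may be up. Two to four cells are present
- cellC_mid (a point): centre of a square optical cell: aluminium body with a glass window bonded on each end, 50 mm long along its own x, 30 x 30 mm across, 90 g. Any of its four sides may be up. Two to four cells are present
- cellD_mid (a point): centre of a square optical cell: aluminium body with a glass window bonded on each end, 50 mm long along its own x, 30 x 30 mm across, 90 g. Any of its four sides may be up. Two to four cells are present
- wash_bottle: white plastic wash bottle, 64 mm across and 160 mm tall, beyond the work: leave it alone; origin under its centre
- beaker: empty glass beaker, 74 mm across and 90 mm tall, beyond the work: leave it alone; origin under its centre
Not all that is in view belongs to the job. Leave any green or purple look-alike of the part that bears cellC_mid alone.

How it is judged:
On the way, in this order (a step that is already met when the one before it is completed fails the run):
1. the pawl is lifted clear of the rack (value of joint pawl above 0.2 rad), for 0.1 s.
2. the clamp bar is slid back off the cells by 30 mm or more (value of joint clamp_bar above 0.03 m), for 0.2 s.
3. every cell lies in a seat of the carriage ((horizontal distance between cellA_mid and seat0 below 0.009 m or horizontal distance between cellA_mid and seat1 below 0.009 m or horizontal distance between cellA_mid and seat2 below 0.009 m or horizontal distance between cellA_mid and seat3 below 0.009 m) and z of cellA_mid in the frame of analyser between 0.104 and 0.114 m and angle between the x axis of each of cellA_mid, cellB_mid, cellC_mid, cellD_mid and the x axis of analyser, either way round below 0.15 rad and (horizontal distance between cellB_mid and seat0 below 0.009 m or horizontal distance between cellB_mid and seat1 below 0.009 m or horizontal distance between cellB_mid and seat2 below 0.009 m or horizontal distance between cellB_mid and seat3 below 0.009 m) and z of cellB_mid in the frame of analyser between 0.104 and 0.114 m and (horizontal distance between cellC_mid and seat0 below 0.009 m or horizontal distance between cellC_mid and seat1 below 0.009 m or horizontal distance between cellC_mid and seat2 below 0.009 m or horizontal distance between cellC_mid and seat3 below 0.009 m) and z of cellC_mid in the frame of analyser between 0.104 and 0.114 m and (horizontal distance between cellD_mid and seat0 below 0.009 m or horizontal distance between cellD_mid and seat1 below 0.009 m or horizontal distance between cellD_mid and seat2 below 0.009 m or horizontal distance between cellD_mid and seat3 below 0.009 m) and z of cellD_mid in the frame of analyser between 0.104 and 0.114 m), for 0.2 s.
4. the lid is pressed shut past its catch (value of joint lid below 0.02 rad), for 0.2 s.
5. the START key is pressed with a finger until it registers (4 N) (contact force between start_key and the fingers above 4 N), for 0.1 s.
At the end, for the whole second after the job is handed in: Every cell present lies flat in a seat (centre within 9 mm of the seat's middle, in line with it within 0.15 rad), the lid is home past its catch (below 0.02 rad), the clamp bar is still 30 mm or more back, and START was pressed with at least 4 N after the lid was shut (all of step 3 and value of joint lid below 0.02 rad and value of joint clamp_bar above 0.03 m); the robot touches nothing.
It fails at once if the wash bottle is pushed more than 40 mm aside (distance of wash_bottle from where it was at the start of the episode above 0.04 m).
It fails at once if the beaker is pushed more than 40 mm aside (distance of beaker from where it was at the start of the episode above 0.04 m).
It fails at once if the START key is mashed with more than 45 N (contact force between start_key and anything else above 45 N).
Of cellA, cellB, cellC, cellD only 2 to 4 are there at a start; the rules pass over those that are not, and their reading is None.
At some moment in a run one of cellA, cellB, cellC, cellD may be knocked a few centimetres aside while the robot is not near it.
Once in a run the grip may slacken for a moment while it holds something.
It also fails if it takes over 210 s, if anything falls off the work surface, if the arm or the gripper's body presses on something with over 40 N, if the wrist force passes 120 N, or if a joint passes its speed limit or range.

## Robot

A 7-joint arm with a two-finger parallel gripper is mounted at the origin on the work surface. World frame = base frame: x ahead of the robot, y to its left, z up, the work surface at z = 0. Lengths are in m, angles in rad, forces in N, time in s.
With the tool pointing down it reaches from about 0.425 to 0.875 m from the base axis. Payload 4.7 kg.
Tool frame: the origin (TCP) lies at the very end of the fingers, on their centre line; the grasp point (between the pads) lies 19 mm behind it; z points along the fingers, y is the direction in which the jaws open and shut (so a half turn about z gives the same grasp; the last joint's range is limited). The gripper opens to 87 mm and grips with 3 to 60 N. Pads are 19 mm wide; open, the fingers measure 117 mm over their backs; the gripper's body (75 mm by 190 mm) begins 51 mm behind the grasp point.
Start: joints at [-1.251, 0.321, -0.07, 1.45, 0.023, 1.371, -0.057], TCP at [0.196, 0.62, 0.193] pointing down, gripper open.
Joint ranges: [-2.86, 2.86], [-0.3, 2.09], [-1.38, 1.24], [0.06, 2.45], [-1.56, 4.7], [0.09, 2.05], [-2.69, 2.69]. Speed limits (rad/s): [2.57, 2.57, 3.14, 3.14, 3.14, 3.14, 3.14].

## Interface

Orientations are given as a unit quaternion [w, x, y, z].
In Python, from bench import env, vision gives the robot as it stands. The module is installed in compiled form; this text tells all that it offers.
- The arm moves only by the shell command python3 -m handwheel 'ROWS' [FORCE]. ROWS is JSON, a list of rows, each a list of 7 numbers: the turn, a rotation vector about the tool's x, y, z in degrees, then the shift along the tool's x, y, z in mm, then the opening, from -1 (shut) to 1 (fully open), so that 0 is half open. A call has 1 to 12 rows; each row shifts and turns the pose as measured when the row begins, along the tool's axes as they then stand; what a row does not reach is not made up. A row lasts 1/8 s, in which the tool goes at most 62.5 mm and 10.7 degrees, less where a joint would pass 70% of its speed; a pose out of reach is approached as far as the arm can. A call with a gripper value outside its range is refused whole. The fingers move at their own pace and stop on an object; FORCE is the grip in N (left out, the last holds). Time passes only in rows, so rows that do not move let the fingers close. It gives the time, the measured TCP pose, the force and the opening at its end, in the units of the state.
- env.sense(): the state, without advancing time (a new reading comes with each control period).
- vision.grab_frame(name): name is "scene" or "side" or "wrist"; returns (picture, depth): 480x640x3 uint8, red, green, blue; 480x640 float32, m along the optical axis (not along the pixel's ray), 0 where there is no reading.
- vision.camera_model(name): a dict with "camera_matrix" (3x3 intrinsics, pixels), "pose" (4x4, takes a point from camera to world coordinates); the wrist camera has in their place "tool_from_camera" (4x4, takes a point from camera to tool coordinates, whose origin is the TCP and whose axes are the flange's). Camera axes: x right, y up, looking along -z (the intrinsics and any distortion apply to the point x, -y, -z); pixel columns grow to the right and rows downward; lengths in m; the calibration is good to about 2 mm. A picture is of the moment at which its call begins: read the wrist's pose just before it. camera_model takes no time and is no camera call.
- env.close_job(): hands the job in, once; it reports no verdict.
The state is a dict: "clock": time; "joints": joint angles; "joint_vel": joint speeds; "effort": joint torques, N m; "eef_pos": TCP position; "orientation": TCP orientation; "contact_force": force on the tool from outside, world axes, zero at the start; "wrist_torque": the same for the moment, N m; "finger_gap": finger opening in m.
Only numpy, scipy, OpenCV 4.12 (cv2) and the standard library are available. Lean on these libraries where they do the work, as an engineer would, in place of code of your own. Each camera call takes 0.05 s, during which the arm holds its last target. There are 200 camera calls.

## Working session

There is one attempt and no reset: what is moved stays moved. The work goes in short steps, Python scripts to look and compute and a shell command to move; the robot and the scene stay as the last step left them, time stands still between calls to the robot, and variables do not carry over. Pictures are saved under pics/ and viewed, about 12 in all and at most 16, crops included, and the job is handed in when it is done.

```bash
mkdir -p pics; cat > h.py <<'E'
import numpy as np, cv2
from bench import env, vision
from scipy.spatial.transform import Rotation as R
def tool():
    s=env.sense(); q=s["orientation"]; T=np.eye(4)
    T[:3,:3]=R.from_quat([q[1],q[2],q[3],q[0]]).as_matrix(); T[:3,3]=s["eef_pos"]; return T
def grab(n,save=None):
    T=tool(); m=vision.camera_model(n); im,d=vision.grab_frame(n)
    P=T@np.array(m["tool_from_camera"]) if n=="wrist" else np.array(m["pose"])
    K=np.array(m["camera_matrix"])
    if save: cv2.imwrite("pics/"+save,im[:,:,::-1])
    return im,d,K,P,m
def cloud(d,K,P):
    v,u=np.mgrid[:480,:640]; x=(u-K[0,2])/K[0,0]*d; y=(v-K[1,2])/K[1,1]*d
    p=np.stack([x,-y,-d],-1)@P[:3,:3].T+P[:3,3]; p[d==0]=np.nan; return p
def rayz(u,v,z,K,P):
    r=P[:3,:3]@np.array([(u-K[0,2])/K[0,0],-(v-K[1,2])/K[1,1],-1]); return P[:3,3]+r*(z-P[2,3])/r[2]
def rel(target,yaw=None):
    "mm in tool axes to target TCP; rotation about tool z deg so that tool y lies along yaw (world, rad)"
    T=tool(); print("shift mm",np.round(T[:3,:3].T@(np.array(target)-T[:3,3])*1000,1), "tilt",np.round(T[:3,2],3),"y-axis yaw",np.round(np.degrees(np.arctan2(T[1,1],T[0,1])),2))
    if yaw is not None:
        a=T[:3,:3].T@np.array([np.cos(yaw),np.sin(yaw),0]); w=np.degrees(np.arctan2(-a[0],a[1])); w=(w+90)%180-90; print("turn z",round(w,2))
E
python3 - <<'E'
from h import *
print(env.sense())
for n in("scene","side"):
    im,d,K,P,m=grab(n,n+"0.png"); print(n,K.round(1).tolist(),P.round(3).tolist(),[k for k in m])
    np.savez(n+"0.npz",im=im,d=d,K=K,P=P)
a=cv2.imread("pics/scene0.png")
E
```

```text
{'clock': 0.0, 'joints': array([-1.25091728,  0.32182483, -0.07010542,  1.4516934 ,  0.02261044,
        1.37077184, -0.05691827]), 'joint_vel': array([-0.00021673, -0.00025695, -0.0001479 ,  0.00069126, -0.00027917,
       -0.00141353, -0.00088718]), 'effort': array([-2.63482752e-04, -4.91284525e+01, -4.04180037e-01, -3.12524915e+01,
       -6.40406320e-02,  4.40571865e-02,  1.82085441e-04]), 'eef_pos': array([0.19553117, 0.61925203, 0.1915513 ]), 'orientation': array([-9.49463717e-05,  1.52277500e-01,  9.88337316e-01, -9.50224989e-04]), 'contact_force': array([0.31681617, 0.49840435, 0.39567382]), 'wrist_torque': array([-0.00807814, -0.0302752 , -0.02875886]), 'finger_gap': 0.08706611661323714}
scene [[540.1, 0.0, 325.5], [0.0, 540.1, 242.9], [0.0, 0.0, 1.0]] [[-0.844, -0.34, 0.414, 1.176], [0.536, -0.552, 0.638, 0.933], [0.012, 0.761, 0.649, 1.033], [0.0, 0.0, 0.0, 1.0]] ['camera_matrix', 'pose']
side [[483.8, 0.0, 325.4], [0.0, 483.8, 240.3], [0.0, 0.0, 1.0]] [[0.928, 0.229, -0.295, 0.302], [-0.372, 0.609, -0.7, -0.712], [0.019, 0.759, 0.651, 0.772], [0.0, 0.0, 0.0, 1.0]] ['camera_matrix', 'pose']
```

View pics/scene0.png

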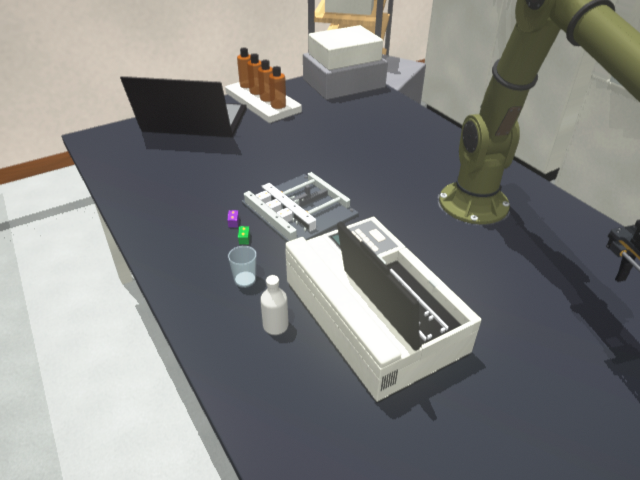

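View pics/side0.png

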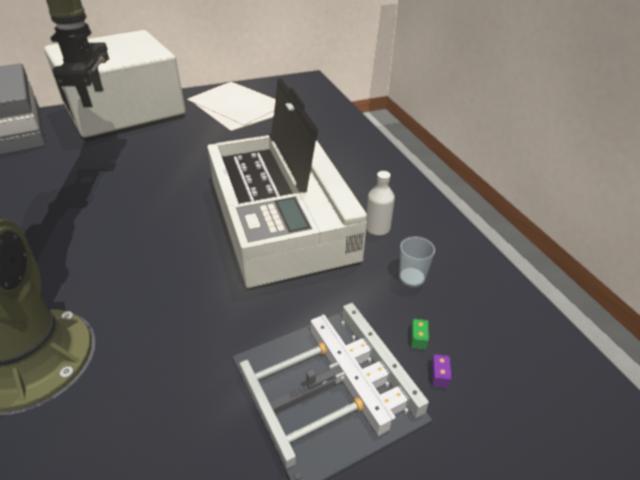

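The side view shows the jig at (330,390) with three cells (354,350), (376,376), (397,402) and the pawl knob at about (312,378). The analyser is at (280,200) with its START key at (253,221). Next I'll get metric poses.

```bash
python3 - <<'E'
from h import *
S={n:np.load(n+"0.npz") for n in("scene","side")}
for n,s in S.items():
    p=cloud(s["d"],s["K"],s["P"]); z=p[...,2]; r=np.hypot(p[...,0],p[...,1])
    print(n,"bench z med",np.nanmedian(z[(abs(z)<.03)]).round(4))
    def rect(mask,name):
        c,l,st,_=cv2.connectedComponentsWithStats(mask.astype(np.uint8))
        for i in np.argsort(-st[1:,4])[:4]+1:
            if st[i,4]<60: continue
            q=p[l==i]; rc=cv2.minAreaRect((q[:,:2]*1000).astype(np.float32)); print(" ",name,"px",st[i].tolist(),"rect",np.round(rc[0],1),np.round(rc[1],1),round(rc[2],2),"z",np.median(q[:,2]).round(4))
    w=(p[...,0]>.1)&(p[...,0]<1.2)&(abs(p[...,1])<.9)
    rect(w&(z>.007)&(z<.06)&(r>.3),"low")
    rect(w&(z>.122)&(z<.16)&(r>.3),"deck")
    rect(w&(z>.042)&(z<.056)&(r>.3),"bars")
s=S["side"]
im=s["im"][:,:,::-1]
a=cv2.resize(im[290:480,220:450],None,fx=2.6,fy=2.6,interpolation=2); cv2.imwrite("pics/jig.png",a)
E
```

```text
scene bench z med 0.0021
  low px [242, 172, 117, 70, 4696] rect [ 485.  -271.8] [293.9 297. ] 5.85 z 0.0286
  low px [287, 271, 188, 130, 2105] rect [670.1 285.1] [229.9 503.2] 30.04 z 0.0387
  low px [180, 116, 61, 20, 607] rect [ 524.9 -840. ] [119.5 245.9] 89.98 z 0.0293
  low px [258, 99, 44, 22, 568] rect [ 237.  -857.1] [ 81.  171.4] 89.29 z 0.0306
  deck px [285, 217, 196, 155, 9336] rect [571.  226.3] [433.4 276. ] 87.69 z 0.1342
  deck px [164, 100, 64, 13, 494] rect [ 595.4 -832.2] [ 28.2 225.2] 50.93 z 0.1424
  deck px [265, 281, 17, 17, 168] rect [794.6 123.9] [26.3 37.2] 61.71 z 0.1333
  deck px [269, 74, 17, 15, 153] rect [ 244.6 -865.9] [44.9 63.4] 75.35 z 0.1421
  bars px [244, 183, 72, 52, 1245] rect [ 542.8 -260.2] [165.4 253. ] 7.01 z 0.0495
  bars px [287, 271, 188, 123, 688] rect [669.9 285.4] [229.9 502.6] 30.04 z 0.0489
  bars px [182, 123, 49, 7, 137] rect [ 566.1 -840.4] [ 19.8 184.1] 50.01 z 0.0499
  bars px [262, 313, 26, 12, 102] rect [801.7 137.4] [26.1 60.7] 63.54 z 0.0491
side bench z med -0.0004
  low px [233, 303, 199, 177, 20884] rect [ 497.8 -266.4
[... 230 characters left out ...]
t [ 704.9 -314.9] [52.8 30.6] 60.59 z 0.0285
  deck px [208, 128, 159, 123, 8128] rect [571.1 227.2] [437.9 272.5] 87.64 z 0.1303
  deck px [88, 72, 93, 31, 1082] rect [310.  857.1] [282.5  21.4] 12.21 z 0.141
  deck px [376, 171, 14, 22, 212] rect [791.8 115.9] [30.4 29.5] 14.01 z 0.1454
  deck px [63, 88, 19, 19, 170] rect [115.7 850. ] [26.8 81.3] 27.48 z 0.1412
  bars px [306, 315, 90, 113, 2575] rect [ 513.4 -266.9] [108.5 245.1] 10.6 z 0.0482
  bars px [343, 303, 86, 107, 1521] rect [ 595.5 -255.4] [ 57.3 250. ] 6.81 z 0.0471
  bars px [244, 248, 120, 31, 563] rect [562.   12.5] [ 10.2 271.4] 86.85 z 0.0493
  bars px [77, 102, 108, 29, 450] rect [279.9 852.7] [339.   33.5] 8.97 z 0.049
```

View pics/jig.png

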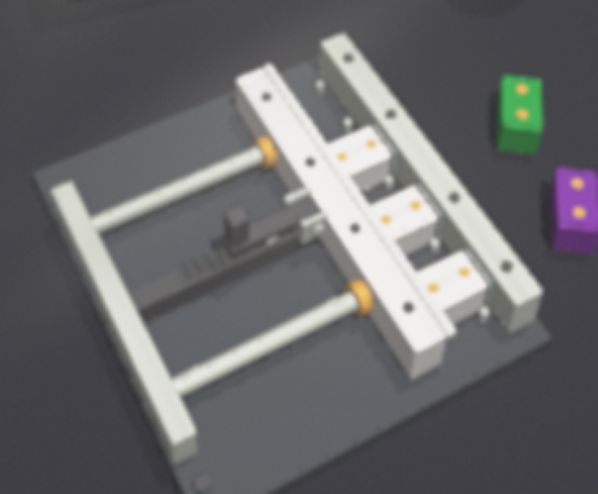

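```bash
cat >> h.py <<'E'
JIG=(np.array([.4978,-.2664]),np.radians(6.87)); AN=(np.array([.571,.227]),np.radians(-2.35))
def loc(p,F):
    q=np.array(p,float).copy(); c,s=np.cos(F[1]),np.sin(F[1]); d=q[...,:2]-F[0]; q[...,0]=d[...,0]*c+d[...,1]*s; q[...,1]=-d[...,0]*s+d[...,1]*c; return q
def wor(p,F):
    c,s=np.cos(F[1]),np.sin(F[1]); return np.array([F[0][0]+c*p[0]-s*p[1],F[0][1]+s*p[0]+c*p[1],p[2]])
E
python3 - <<'E'
from h import *
s=np.load("side0.npz"); p=cloud(s["d"],s["K"],s["P"]); j=loc(p,JIG)
def st(n,m):
    q=j[m]; print(n,len(q),"min",np.percentile(q,3,0).round(4),"med",np.median(q,0).round(4),"max",np.percentile(q,97,0).round(4))
z=j[...,2]
for y0 in(-87,-29,29,87):
    st("cell%d"%y0,(abs(j[...,1]-y0/1000)<.025)&(j[...,0]>.05)&(j[...,0]<.107)&(z>.036)&(z<.048)) if ((abs(j[...,1]-y0/1000)<.025)&(j[...,0]>.05)&(j[...,0]<.107)&(z>.036)&(z<.048)).sum()>5 else print("empty",y0)
st("fence",(j[...,0]>.1)&(j[...,0]<.14)&(z>.04)&(z<.06))
st("bar",(j[...,0]>0.01)&(j[...,0]<.07)&(z>.045)&(z<.06))
st("knob",(j[...,0]>-.09)&(j[...,0]<-.0)&(abs(j[...,1])<.03)&(z>.052)&(z<.1))
st("knobtop",(j[...,0]>-.09)&(j[...,0]<-.0)&(abs(j[...,1])<.03)&(z>.058)&(z<.1))
# knob px
k=(j[...,0]>-.09)&(j[...,0]<-.0)&(abs(j[...,1])<.03)&(z>.058)&(z<.1); v,u=np.where(k); print(u.min(),u.max(),v.min(),v.max())
im=s["im"]; roi=im[205:240,240:270].astype(int); m=(roi.min(2)>170); v,u=np.where(m); print("key px",u.mean()+240,v.mean()+205,len(u)); 
K,P=s["K"],s["P"]; w=rayz(u.mean()+240,v.mean()+205,.1335,K,P); print(w,loc(w,AN))
sc=np.load("scene0.npz")
for n,c in((" side",s),("scene",sc)):
    a=loc(cloud(c["d"],c["K"],c["P"]),AN); z=a[...,2]; L=(z>.17)&(z<.4)&(abs(a[...,0]-.08)<.1)&(a[...,1]>-.1)&(a[...,1]<.23)
    q=a[L]; print(n,len(q),"lid x/z fit",np.polyfit(q[:,2],q[:,0],1),"ztop",np.percentile(q[:,2],99),np.percentile(q[:,1],[1,99]))
E
```

```text
cell-87 564 min [ 0.0528 -0.1063  0.038 ] med [ 0.0842 -0.0894  0.0417] max [ 0.1054 -0.0671  0.0477]
cell-29 506 min [ 0.0523 -0.0487  0.0375] med [ 0.0838 -0.0314  0.0417] max [ 0.1054 -0.0088  0.0478]
cell29 436 min [0.053  0.0093 0.0375] med [0.0836 0.026  0.0416] max [0.1058 0.0487 0.0477]
cell87 115 min [0.0506 0.0647 0.0371] med [0.1043 0.0873 0.0463] max [0.1064 0.1104 0.0479]
fence 1732 min [ 0.1029 -0.1214  0.0408] med [ 0.1129 -0.009   0.0471] max [0.1264 0.2675 0.0534]
bar 2491 min [ 0.0157 -0.1167  0.0457] med [ 0.0422 -0.0018  0.0485] max [0.0594 1.1469 0.056 ]
knob 127 min [-0.0382 -0.0074  0.0538] med [-0.0334 -0.0039  0.0715] max [-0.0257  0.0048  0.0778]
knobtop 108 min [-0.0382 -0.0073  0.0601] med [-0.0333 -0.0036  0.0735] max [-0.0256  0.005   0.078 ]
306 315 369 382
key px 254.80710659898477 220.7741116751269 394
[0.47420738 0.08612016 0.1335    ] [-0.09093461 -0.14473022  0.1335    ]
 side 2531 lid x/z fit [0.19872613 0.0058294 ] ztop 0.2995327842935352 [-0.07484831  0.20294108]
scene 3296 lid x/z fit [0.12922543 0.03306057] ztop 0.3024299548426026 [-0.06701518  0.212362  ]
```

The cells stand at lanes −87, −29 and 29 and their tops are at z≈42 mm, as expected. The knob is at jig (−31, −1) with its top at 78 mm. I'll carry the hand in an arc around to the jig.

```bash
python3 -m handwheel '[[0,0,0,-40,-24,-18,1],[0,0,0,-40,-24,-18,1],[0,0,0,-40,-24,-18,1],[0,0,0,-40,-24,-18,1],[0,0,0,-33,-38,0,1],[0,0,0,-33,-38,0,1],[0,0,0,-33,-38,0,1],[0,0,0,-33,-38,0,1],[0,0,0,-33,-38,0,1],[0,0,0,-33,-38,0,1]]'
python3 -c "
from h import *
rel(wor([-.045,0,.26],JIG),JIG[1]+np.pi/2)"
```

```text
clock: 1.35
eef_pos: [0.4439, 0.1919, 0.2615]
orientation: [-0.002, 0.148, 0.989, -0.004]
contact_force: [1.0, 0.1, -0.5]
finger_gap: 0.0869
shift mm [-144.5 -440.7    5.1] tilt [-0.006 -0.008 -1.   ] y-axis yaw 72.99
turn z -23.88
```

```bash
python3 -m handwheel '[[0,0,0,-18,-55,0,1],[0,0,0,-18,-55,0,1],[0,0,0,-18,-55,0,1],[0,0,0,-18,-55,0,1],[0,0,0,-18,-55,0,1],[0,0,0,-18,-55,0,1],[0,0,0,-18,-55,0,1],[0,0,0,-18,-55,5,1],[0,0,-8,0,0,0,0],[0,0,-8,0,0,0,0],[0,0,-8,0,0,0,-0.3]]'
python3 - <<'E'
from h import *
im,d,K,P,m=grab("wrist","w1.png"); np.savez("w1.npz",im=im,d=d,K=K,P=P); print(d[d>0].min())
rel(wor([-.031,0,.06],JIG),JIG[1]+np.pi/2)
E
```

```text
clock: 2.72
eef_pos: [0.4474, -0.292, 0.2569]
orientation: [-0.004, -0.062, 0.998, -0.004]
contact_force: [-0.1, -0.3, 1.4]
finger_gap: 0.0652
0.055522546
shift mm [-23.9  20.6 196.5] tilt [-0.008 -0.009 -1.   ] y-axis yaw 97.41
turn z 0.53
```

View pics/w1.png

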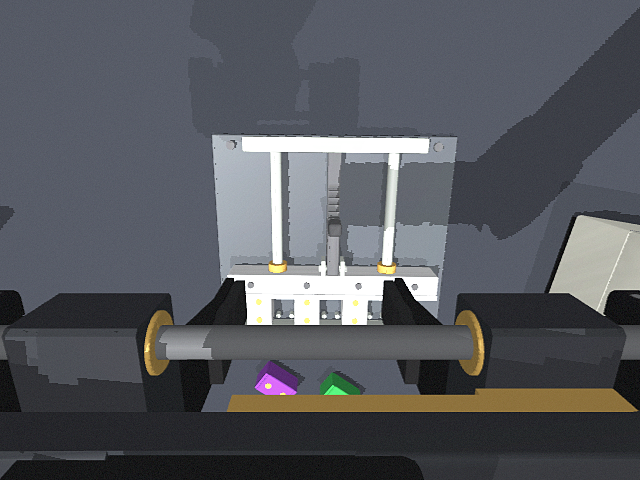

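The wrist view shows the knob at (334,228), the rack above it, and three cells at (258,308), (305,308) and (354,308), with the empty lane on the right.

```bash
python3 - <<'E'
from h import *
s=np.load("w1.npz"); p=cloud(s["d"],s["K"],s["P"]); j=loc(p,JIG); z=j[...,2]
def st(n,m):
    q=j[m]; print(n,len(q),*[np.percentile(q,a,0).round(4) for a in(4,50,96)])
v,u=np.mgrid[:480,:640]; up=(v<330)
st("knob",up&(abs(j[...,0]+.03)<.03)&(abs(j[...,1])<.02)&(z>.066)&(z<.09))
st("bar",up&(abs(j[...,0]-.045)<.04)&(abs(j[...,1])<.13)&(z>.044)&(z<.056)&(v>262)&(v<300))
q=up&(z>.007)&(z<.016)&(v>130)&(v<330)&(u>205)&(u<465); print("plate",cv2.minAreaRect((p[q][:,:2]*1000).astype(np.float32)))
for n,u0 in(("a",258),("b",305),("c",354)):
    st("cell "+n,(abs(u-u0)<20)&(v>294)&(v<322)&(z>.035)&(z<.047)&(j[...,0]<.105))
E
```

```text
knob 192 [-0.0394 -0.0053  0.0681] [-0.0341  0.0009  0.076 ] [-0.0267  0.0072  0.0777]
bar 4547 [ 0.0231 -0.0962  0.0465] [ 0.0401 -0.0034  0.0486] [0.0567 0.1135 0.0504]
plate ((486.3780822753906, -266.612548828125), (231.97906494140625, 280.5388488769531), 6.541700839996338)
cell a 578 [ 0.0624 -0.1001  0.0399] [ 0.0761 -0.086   0.0417] [ 0.0906 -0.0722  0.0431]
cell b 561 [ 0.0628 -0.0433  0.0401] [ 0.076  -0.0293  0.0416] [ 0.09   -0.016   0.0431]
cell c 556 [0.0625 0.015  0.0401] [0.0759 0.0286 0.0417] [0.0895 0.0426 0.0432]
```

```bash
python3 -m handwheel '[[0,0,0.5,-11,11,40,-0.2],[0,0,0,-11,11,40,-0.2],[0,0,0,0,0,40,-0.2],[0,0,0,0,0,20,-0.2]]'
python3 -c "
from h import *
rel(wor([-.033,.001,.048],JIG),JIG[1]+np.pi/2)"
```

```text
clock: 3.28
eef_pos: [0.4674, -0.2676, 0.1136]
orientation: [-0.002, -0.056, 0.998, -0.004]
contact_force: [-0.8, -0.3, 0.0]
finger_gap: 0.0351
shift mm [ 2.4 -0.9 65.6] tilt [-0.004 -0.009 -1.   ] y-axis yaw 96.43
turn z -0.44
```

```bash
python3 -m handwheel '[[-0.4,0.2,-0.4,2,-1,25,-0.2],[0,0,0,0,0,25,-0.2],[0,0,0,0,0,15,-0.2],[0,0,0,0,0,0,-1],[0,0,0,0,0,0,-1],[0,0,0,0,0,0,-1]]' 20
python3 -c "
from h import *
print(loc(env.sense()['eef_pos'],JIG))"
```

```text
clock: 4.03
eef_pos: [0.4649, -0.2695, 0.046]
orientation: [-0.005, -0.056, 0.998, -0.002]
contact_force: [1.0, -2.5, -0.9]
finger_gap: 0.0132
[-0.033071    0.0008739   0.04604756]
```

```bash
python3 -m handwheel '[[0,5.7,0,-1.6,0,-5,-1],[0,5.7,0,-1,0,-5,-1],[0,5.7,0,-0.5,0,-5,-1],[0,5.7,0,0,0,-5,-1],[0,0,0,0,0,0,-1]]'
python3 - <<'E'
from h import *
s=env.sense(); T=tool(); g=T[:3,3]-.018*T[:3,2]
print(loc(g,JIG),T[:3,2].round(3))
# tool-frame direction of jig -x
print("tool comps of jig -x",T[:3,:3].T@np.array([-np.cos(JIG[1]),-np.sin(JIG[1]),0]))
E
```

```text
clock: 4.65
eef_pos: [0.4729, -0.2686, 0.0686]
orientation: [-0.205, -0.054, 0.977, -0.013]
contact_force: [-1.2, 0.3, 0.3]
finger_gap: 0.0124
[-0.0177745   0.00081611  0.08505054] [-0.399 -0.048 -0.916]
tool comps of jig -x [ 0.91551942 -0.00821149  0.40218997]
```

```bash
python3 -m handwheel '[[0,0,0,7.3,0,3.2,-1],[0,0,0,7.3,0,3.2,-1],[0,0,0,7.3,0,3.2,-1],[0,0,0,7.3,0,3.2,-1],[0,0,0,7.3,0,3.2,-1],[0,0,0,6.4,0,2.8,-1],[0,0,0,0,0,0,-1],[0,0,0,0,0,0,-1]]'
python3 - <<'E'
from h import *
T=tool(); g=T[:3,3]-.018*T[:3,2]
print(loc(g,JIG))
im,d,K,P,m=grab("side","s2.png"); j=loc(cloud(d,K,P),JIG); b=(abs(j[...,1]+.07)<.03)&(j[...,2]>.046)&(j[...,2]<.053)&(j[...,0]>-.06)&(j[...,0]<.09); print("bar x",np.percentile(j[b][:,0],[3,50,97]))
s=np.load("side0.npz");j=loc(cloud(s["d"],s["K"],s["P"]),JIG); b=(abs(j[...,1]+.07)<.03)&(j[...,2]>.046)&(j[...,2]<.053)&(j[...,0]>-.06)&(j[...,0]<.09); print("was",np.percentile(j[b][:,0],[3,50,97]))
E
```

```text
clock: 5.65
eef_pos: [0.4253, -0.2739, 0.0676]
orientation: [-0.198, -0.054, 0.979, -0.012]
contact_force: [3.2, -1.8, -5.4]
finger_gap: 0.0129
[-0.06583532  0.00117466  0.08415339]
bar x [-0.01655324 -0.00272338  0.0119583 ]
was [0.02999183 0.04361228 0.0583568 ]
```

The bar has moved back 46 mm. I'll release the knob, straighten the hand and go to the first cell.

```bash
python3 -m handwheel '[[0,0,0,0,0,0,-0.2],[0,0,0,0,0,0,-0.2],[0,0,0,0,0,-30,-0.2],[0,0,0,0,0,-40,0],[0,-8,0,0,0,-20,0],[0,-8,0,0,0,0,0],[0,-7.5,0,0,0,0,0]]'
python3 - <<'E'
from h import *
rel(wor([.085,.029,.10],JIG),JIG[1]+np.pi/2)
im,d,K,P,m=grab("side","s3.png"); j=loc(cloud(d,K,P),JIG);
for y0 in(-.087,-.029,.029):
    q=j[(abs(j[...,1]-y0)<.025)&(abs(j[...,0]-.08)<.03)&(j[...,2]>.036)&(j[...,2]<.045)]; print(y0,len(q),cv2.minAreaRect((q[:,:2]*1000).astype(np.float32)))
E
```

```text
clock: 6.58
eef_pos: [0.4605, -0.2691, 0.154]
orientation: [0.003, -0.056, 0.998, -0.001]
contact_force: [0.1, -0.3, -0.4]
finger_gap: 0.0437
shift mm [-121.8   28.3   54.6] tilt [ 0.006 -0.003 -1.   ] y-axis yaw 96.44
turn z -0.43
-0.087 549 ((79.92711639404297, -85.45586395263672), (49.732181549072266, 53.82370376586914), 86.32184600830078)
-0.029 493 ((80.15203094482422, -26.471080780029297), (47.822444915771484, 54.71603012084961), 84.22990417480469)
0.029 432 ((81.24112701416016, 32.72340774536133), (48.26329040527344, 55.237266540527344), 81.85089874267578)
```

```bash
python3 -m handwheel '[[0,0,-0.4,-40.5,9.5,10,0],[0,0,0,-40.5,9.5,10,0],[0,0,0,-40.5,9.5,20,0],[0,0,0,0,0,15,0]]'
python3 - <<'E'
from h import *
rel(wor([.085,.029,.016],JIG),JIG[1]+np.pi/2)
im,d,K,P,m=grab("wrist","w2.png")
E
```

```text
clock: 7.12
eef_pos: [0.577, -0.2272, 0.1026]
orientation: [0.005, -0.056, 0.998, 0.004]
contact_force: [-1.7, -0.3, -0.6]
finger_gap: 0.0434
shift mm [-0.6 -1.  86.6] tilt [ 0.011  0.008 -1.   ] y-axis yaw 96.43
turn z -0.44
```

View pics/w2.png

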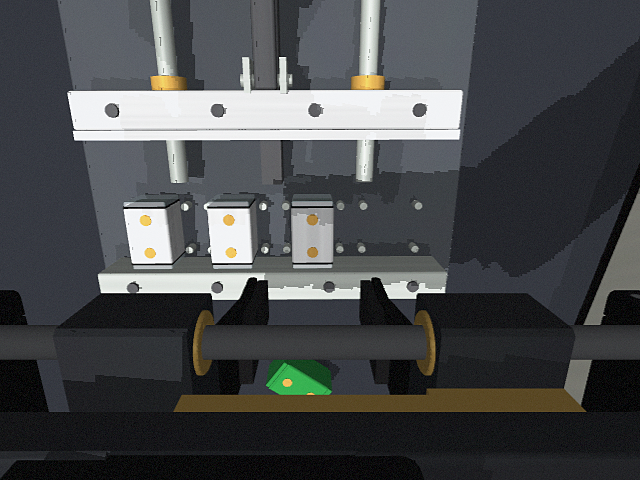

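The three cells are untouched against the fence at (153,235), (231,235) and (312,232), and the bar is well back.

```bash
python3 -m handwheel '[[0.4,0.7,-0.4,0,-1,35,0],[0,0,0,0,0,30,0],[0,0,0,0,0,15,0],[0,0,0,0,0,6,0],[0,0,0,0,0,0,-1],[0,0,0,0,0,0,-1],[0,0,0,0,0,0,-1],[0,0,0,0,0,0,-1]]' 30
python3 -c "
from h import *
print(loc(env.sense()['eef_pos'],JIG))"
```

```text
clock: 8.18
eef_pos: [0.5718, -0.2341, 0.0171]
orientation: [-0.003, -0.056, 0.998, -0.001]
contact_force: [-0.8, -0.1, 0.5]
finger_gap: 0.0116
[0.07735923 0.02324799 0.01712491]
```

```bash
python3 - <<'E'
from h import *
im,d,K,P,m=grab("wrist"); a=im[:,:,::-1]
b=grab("side")[0][290:480,220:450,::-1]; b=cv2.resize(b,(484,400))
a=cv2.resize(a,(533,400)); c=np.zeros((600,800,3),np.uint8); c=np.hstack([a[:, :],b]); c=cv2.resize(c,(800,int(400*800/c.shape[1]))); cv2.imwrite("pics/m4.png",c); print(env.sense()["contact_force"])
E
```

```text
[-0.28411486  0.46087087  0.94565936]
```

View pics/m4.png

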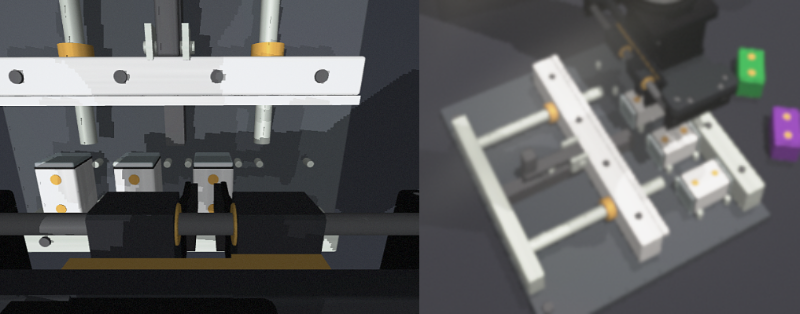

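```bash
python3 - <<'E'
from h import *
s=env.sense(); print(s["eef_pos"],s["finger_gap"],s["joints"].round(3)); T=tool(); print(T.round(4))
for n in("wrist","side"):
    im,d,K,P,m=grab(n); j=loc(cloud(d,K,P),JIG); z=j[...,2]
    for y0 in(-.087,-.029,.029):
        q=j[(abs(j[...,1]-y0)<.027)&(abs(j[...,0]-.075)<.04)&(z>.036)&(z<.046)]; print(n,y0,len(q),np.percentile(q,[3,50,97],axis=0).round(4).tolist())
    if n=="wrist":
        q=(abs(j[...,1]-.025)<.02)&(j[...,0]>.03)&(j[...,0]<.105)&(z>.0)
        g=j[q]; o=np.argsort(g[:,0])
        for a in np.arange(.045,.105,.006):
            h=g[(g[:,0]>=a)&(g[:,0]<a+.006)]
            if len(h): print(round(a,3),len(h),"z",np.percentile(h[:,2],[5,50,95]).round(3),"y",np.percentile(h[:,1],[2,98]).round(3))
E
```

```text
[ 0.57168875 -0.23403473  0.01692856] 0.004326853339024189 [-0.284  0.503  0.797  1.743 -0.399  1.071  2.33 ]
[[-0.9937 -0.1119 -0.0058  0.5717]
 [-0.1119  0.9937 -0.0023 -0.234 ]
 [ 0.006  -0.0016 -1.      0.0169]
 [ 0.      0.      0.      1.    ]]
wrist -0.087 5196 [[0.0523, -0.0996, 0.037], [0.0703, -0.0844, 0.0415], [0.0908, -0.0714, 0.0428]]
wrist -0.029 2959 [[0.0525, -0.0421, 0.0377], [0.0627, -0.0279, 0.0415], [0.0742, -0.0141, 0.0428]]
wrist 0.029 2747 [[0.0528, 0.0159, 0.0382], [0.0623, 0.0275, 0.0415], [0.0883, 0.0431, 0.0427]]
0.045 7897 z [0.012 0.14  0.164] y [0.006 0.044]
0.051 19943 z [0.033 0.153 0.163] y [0.006 0.044]
0.057 1070 z [0.012 0.041 0.13 ] y [0.006 0.043]
0.063 2712 z [0.041 0.063 0.111] y [0.011 0.042]
0.069 611 z [0.011 0.042 0.114] y [0.006 0.044]
0.075 676 z [0.011 0.095 0.105] y [0.006 0.037]
0.081 581 z [0.012 0.095 0.1  ] y [0.006 0.031]
0.087 125 z [0.011 0.042 0.043] y [0.006 0.026]
side -0.087 586 [[0.0543, -0.1039, 0.0373], [0.0814, -0.089, 0.0412], [0.1049, -0.0679, 0.0451]]
side -0.029 429 [[0.0541, -0.0467, 0.0373], [0.0772, -0.0345, 0.041], [0.1048, -0.0182, 0.0447]]
side 0.029 164 [[0.054, 0.0125, 0.0368], [0.0623, 0.023, 0.0409], [0.0828, 0.0409, 0.0436]]
```

```bash
python3 - <<'E'
from h import *
m=vision.camera_model("wrist"); C=np.array(m["tool_from_camera"]); K=np.array(m["camera_matrix"]); print(C.round(4).tolist(),K.round(1).tolist())
def proj(pt,T):
    q=np.linalg.inv(T@C)@np.append(pt,1); return K[0,2]+K[0,0]*q[0]/-q[2],K[1,2]-K[1,1]*q[1]/-q[2]
T=tool()
for dz in(0,-.019,-.05): print(dz,proj(T[:3,3]+T[:3,2]*dz,T))
print("side proj"); 
im,d,K,P,_=grab("wrist"); a=cv2.resize(im[200:400,180:480,::-1],None,fx=2.6,fy=2.6); cv2.imwrite("pics/c5.png",a); print(env.sense()["finger_gap"])
E
```

```text
[[-0.001, 0.9589, 0.2837, 0.0789], [1.0, 0.001, 0.0002, 0.0006], [-0.0001, 0.2837, -0.9589, -0.1918], [0.0, 0.0, 0.0, 1.0]] [[372.5, 0.0, 313.7], [0.0, 372.5, 238.5], [0.0, 0.0, 1.0]]
0 (np.float64(312.6687947998159), np.float64(276.9567511839315))
-0.019 (np.float64(312.57030583736207), np.float64(291.3566619870106))
-0.05 (np.float64(312.3609620280532), np.float64(321.96447941261124))
side proj
0.0009519159770001674
```

View pics/c5.png

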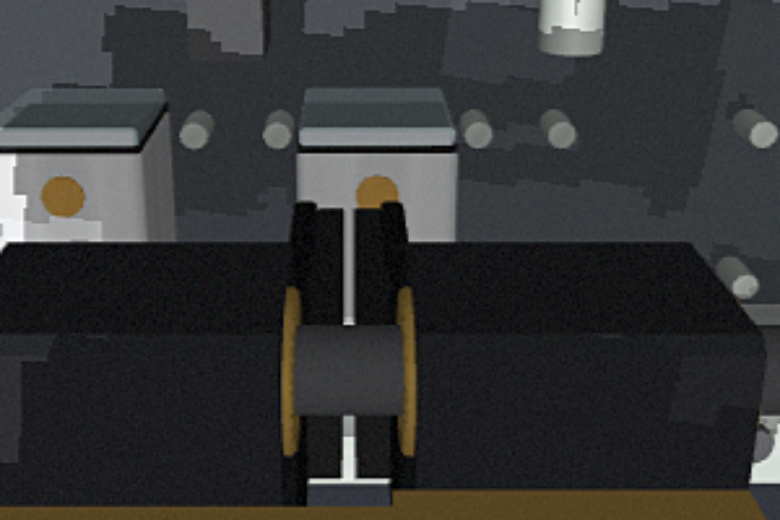

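```bash
python3 - <<'E'
from h import *
im,d,K,P,m=grab("wrist"); T=tool(); p=cloud(d,K,P); t=(p-T[:3,3])@T[:3,:3]*1000
for u in(295,302,320,330):
    for v in(268,274,278,282,287,292,300,310,320): print(u,v,im[v,u],np.round(t[v,u],1),loc(p[v,u],JIG).round(3))
E
```

```text
295 268 [127 128 129] [ 14.6  -8.4 -24.3] [0.062 0.015 0.041]
295 274 [123 125 125] [ 11.8  -8.4 -25.2] [0.065 0.015 0.042]
295 278 [0 0 0] [ 12.3  -8.1 -31.3] [0.065 0.016 0.048]
295 282 [ 7  2 12] [ 11.9  -7.9 -35.1] [0.065 0.016 0.052]
295 287 [19 14 17] [ 12.4  -7.6 -41.7] [0.065 0.016 0.058]
295 292 [0 3 2] [ 11.3  -7.5 -44.6] [0.066 0.016 0.061]
295 300 [ 9 11 11] [ 12.   -7.  -53.7] [0.065 0.017 0.07 ]
295 310 [15 14 10] [ 12.5  -6.5 -63.4] [0.065 0.017 0.08 ]
295 320 [83 65 32] [  35.1   -3.8 -112.3] [0.043 0.02  0.129]
302 268 [138 141 143] [ 15.1  -5.  -25.6] [0.062 0.019 0.042]
302 274 [140 141 142] [ 11.8  -5.  -25.2] [0.065 0.019 0.042]
302 278 [58 60 60] [  9.6  -5.1 -24.8] [0.067 0.019 0.041]
302 282 [11 17 12] [ 10.7  -4.8 -32.3] [0.066 0.019 0.049]
302 287 [15 14 12] [ 10.4  -4.7 -37.3] [0.067 0.019 0.054]
302 292 [17 20 22] [ 10.4  -4.5 -42.6] [0.067 0.019 0.059]
302 300 [ 5  9 12] [ 10.3  -4.3 -50.2] [0.067 0.019 0.067]
302 310 [16 15 16] [ 11.   -4.  -60.6] [0.066 0.02  0.077]
302 320 [21 23 25] [ 10.5  -3.8 -67.5] [0.067 0.02  0.084]
320 268 [141 148 155] [ 14.7 
[... 335 characters left out ...]
20 300 [ 7 10 10] [ 10.3   3.2 -50.4] [0.067 0.027 0.067]
320 310 [18 11 16] [ 10.3   3.1 -59.1] [0.067 0.027 0.076]
320 320 [17 14 20] [ 10.4   2.9 -67.3] [0.067 0.027 0.084]
330 268 [141 144 150] [ 15.1   8.4 -25.7] [0.062 0.032 0.042]
330 274 [135 103  50] [ 12.1   8.4 -25.8] [0.065 0.032 0.042]
330 278 [0 0 3] [ 12.2   8.2 -31.2] [0.065 0.032 0.048]
330 282 [25 25 24] [ 12.    8.  -35.3] [0.065 0.032 0.052]
330 287 [5 5 9] [ 12.2   7.7 -41.4] [0.065 0.031 0.058]
330 292 [2 2 7] [ 12.1   7.5 -46.2] [0.065 0.031 0.063]
330 300 [14 15 11] [ 11.9   7.2 -53.6] [0.065 0.031 0.07 ]
330 310 [ 0  0 13] [ 12.8   6.8 -64.1] [0.065 0.03  0.081]
330 320 [0 5 7] [ 12.7   6.5 -71.5] [0.065 0.03  0.088]
```

```bash
python3 - <<'E'
from h import *
s=np.load("w1.npz"); m=vision.camera_model("wrist"); C=np.array(m["tool_from_camera"]); T=s["P"]@np.linalg.inv(C)
p=cloud(s["d"],s["K"],s["P"]); t=(p-T[:3,3])@T[:3,:3]*1000
for u in(222,228,234,240,390,400,410,415):
    col=[(v,t[v,u].round(0).astype(int).tolist()) for v in range(262,330,6)]; print(u,col)
near=(np.abs(t[...,0])<30)&(np.abs(t[...,1])<60)&(t[...,2]>-90)&(t[...,2]<30)
q=t[near]; print(len(q),"max z",np.percentile(q[:,2],[50,95,99,100]),"x",np.percentile(q[:,0],[1,99]))
E
```

```text
222 [(262, [-81, -114, 246]), (268, [-89, -115, 247]), (274, [-96, -115, 244]), (280, [-105, -115, 245]), (286, [12, -40, -39]), (292, [12, -39, -45]), (298, [12, -37, -52]), (304, [11, -37, -55]), (310, [11, -35, -60]), (316, [10, -34, -64]), (322, [10, -33, -68]), (328, [33, -21, -113])]
228 [(262, [-81, -106, 246]), (268, [-89, -107, 245]), (274, [-83, -99, 210]), (280, [12, -39, -33]), (286, [12, -37, -40]), (292, [11, -37, -44]), (298, [10, -36, -48]), (304, [10, -34, -54]), (310, [10, -33, -59]), (316, [9, -33, -62]), (322, [9, -32, -65]), (328, [34, -19, -114])]
234 [(262, [-81, -99, 245]), (268, [-82, -95, 228]), (274, [-82, -92, 210]), (280, [-89, -92, 208]), (286, [10, -36, -36]), (292, [11, -34, -44]), (298, [10, -33, -48]), (304, [10, -32, -54]), (310, [7, -32, -53]), (316, [6, -32, -56]), (322, [3, -32, -56]), (328, [34, -18, -114])]
240 [(262, [-80, -91, 244]), (268, [-83, -89, 231]), (274, [-83, -85, 210]), (280, [11, -34, -30]), (286, [11, -33, -37]), (292, [9, -32, -40]), (298, [7, -32, -42]), (304, [5, -32, -43]), (310, [2, -32, -44]), (316, [0, -32, -45]), (322, [-
[... 542 characters left out ...]
2, [10, 33, -67]), (328, [34, 21, -114])]
410 [(262, [-81, 120, 244]), (268, [-85, 118, 234]), (274, [-84, 113, 214]), (280, [-89, 111, 206]), (286, [-97, 112, 207]), (292, [12, 42, -46]), (298, [12, 40, -52]), (304, [12, 39, -57]), (310, [11, 38, -60]), (316, [11, 37, -65]), (322, [11, 36, -70]), (328, [34, 23, -113])]
415 [(262, [-81, 127, 244]), (268, [-85, 125, 236]), (274, [-85, 119, 215]), (280, [-89, 117, 206]), (286, [-96, 117, 205]), (292, [-104, 119, 207]), (298, [-112, 119, 207]), (304, [12, 41, -58]), (310, [12, 40, -62]), (316, [12, 38, -67]), (322, [11, 38, -70]), (328, [34, 25, -113])]
5233 max z [-63.26483246 -33.29229584 -30.16067618 -28.08025929] x [-8.93057586 12.58785901]
```

The finger depths show the real fingertips ending about 27 mm short of the reported TCP. They closed over the cell's top and the cell is still in its lane. I'll apply a 27 mm tip offset and retry.

```bash
cat >> h.py <<'E'
def tip(target,yaw): t=np.array(target,float).copy(); t[2]-=.027; rel(t,yaw)   # target for the real finger tips
E
python3 -m handwheel '[[0,0,0,0,0,-30,0],[0,0,0,0,0,-15,0],[0,0,0,0,0,0,0]]'
python3 - <<'E'
from h import *
tip(wor([.079,.029,.016],JIG),JIG[1]+np.pi/2)
im,d,K,P,m=grab("wrist"); j=loc(cloud(d,K,P),JIG); z=j[...,2]; v,u=np.mgrid[:480,:640]
for y0 in(-.087,-.029,.029):
    q=j[(v<275)&(abs(j[...,1]-y0)<.027)&(abs(j[...,0]-.075)<.04)&(z>.038)&(z<.045)]; print(y0,len(q),np.percentile(q,[2,50,98],axis=0).round(4).tolist())
print(env.sense()["finger_gap"])
E
```

```text
clock: 8.85
eef_pos: [0.5711, -0.2335, 0.0618]
orientation: [-0.004, -0.056, 0.998, -0.001]
contact_force: [-0.9, 0.3, -0.5]
finger_gap: 0.0231
shift mm [-2.8  5.2 72.8] tilt [-0.008 -0.002 -1.   ] y-axis yaw 96.43
turn z -0.44
-0.087 2497 [[0.0524, -0.1001, 0.0387], [0.0665, -0.0853, 0.0415], [0.0816, -0.0716, 0.043]]
-0.029 2458 [[0.0526, -0.0427, 0.0392], [0.0668, -0.0281, 0.0415], [0.0821, -0.0141, 0.043]]
0.029 2457 [[0.053, 0.015, 0.0395], [0.0672, 0.029, 0.0416], [0.0826, 0.0434, 0.0429]]
0.026828247358368657
```

```bash
python3 -m handwheel '[[0,0.4,-0.4,-2,5,10,0],[0,0,0,0,0,5,0],[0,0,0,0,0,15,0],[0,0,0,0,0,15,0],[0,0,0,0,0,15,0],[0,0,0,0,0,13,0]]'
python3 -c "
from h import *
print(env.sense()['finger_gap']);tip(wor([.079,.029,.016],JIG),JIG[1]+np.pi/2)"
```

```text
clock: 9.65
eef_pos: [0.5688, -0.2266, -0.018]
orientation: [-0.011, -0.06, 0.998, 0.001]
contact_force: [-25.6, 14.7, 98.3]
finger_gap: 0.0434
0.04344200727558035
shift mm [-3.6 -2.  -7.1] tilt [-0.022 -0.    -1.   ] y-axis yaw 96.9
turn z 0.03
```

```bash
python3 -m handwheel '[[0,0,0,0,0,-7,0]]'
python3 -c "
from h import *
print(env.sense()['finger_gap']);tip(wor([.079,.029,.016],JIG),JIG[1]+np.pi/2)"
```

```text
clock: 9.78
eef_pos: [0.5688, -0.2269, -0.0113]
orientation: [-0.011, -0.06, 0.998, 0.001]
contact_force: [0.2, -0.3, 0.5]
finger_gap: 0.0436
0.04357150768557818
shift mm [-3.7 -1.7 -0.3] tilt [-0.022  0.    -1.   ] y-axis yaw 96.87
turn z 0.0
```

```bash
python3 -m handwheel '[[0,-1.2,0,-3,-1.5,-1,0],[0,0,0,0,0,0,-1],[0,0,0,0,0,0,-1],[0,0,0,0,0,0,-1]]' 30
python3 -c "
from h import *
print(env.sense()['finger_gap']);tip(wor([.079,.029,.016],JIG),JIG[1]+np.pi/2)"
```

```text
clock: 10.28
eef_pos: [0.5719, -0.2284, -0.0112]
orientation: [0.0, -0.06, 0.998, 0.001]
contact_force: [-1.1, 0.4, 3.1]
finger_gap: 0.0296
0.029643055185152076
shift mm [-0.9  0.1 -0.2] tilt [-0.     0.003 -1.   ] y-axis yaw 96.84
turn z -0.03
```

Gripped (29.6 mm). Next I'll lift it and carry it to above the compartment.

```bash
python3 -m handwheel '[[0,0,0,0,0,-30,-1],[0,0,0,0,0,-50,-1],[0,0,0,0,0,-60,-1],[0,0,0,0,0,-60,-1],[0,0,0,0,0,-60,-1],[0,0,0,-6,50,-20,-1],[0,0,0,-6,50,-30,-1],[0,0,0,-7,55,0,-1],[0,0,0,-7,55,0,-1],[0,0,0,-7,55,0,-1],[0,0,0,-7,55,0,-1]]'
python3 -c "
from h import *
print(env.sense()['finger_gap']);rel(wor([0,.07,.30],AN),AN[1]+np.pi/2)"
```

```text
clock: 11.65
eef_pos: [0.5735, 0.0971, 0.3064]
orientation: [-0.002, -0.053, 0.999, 0.002]
contact_force: [0.4, -0.2, -1.2]
finger_gap: 0.0298
0.02978757793683196
shift mm [-21.7 198.6   7.1] tilt [-0.004  0.004 -1.   ] y-axis yaw 96.12
turn z 8.47
```

```bash
python3 -m handwheel '[[0,0,0,-5,50,2,-1],[0,0,0,-5,50,2,-1],[0,0,0,-5,50,2,-1],[0,0,0,-7,48,0,-1],[0,0,8.4,0,0,0,-1],[0,0,0,0,0,0,-1]]'
python3 - <<'E'
from h import *
print(env.sense()['finger_gap']);rel(wor([0,.07,.30],AN),AN[1]+np.pi/2)
im,d,K,P,m=grab("wrist","w6.png"); np.savez("w6.npz",im=im,d=d,K=K,P=P)
E
```

```text
clock: 12.4
eef_pos: [0.57, 0.3107, 0.2966]
orientation: [-0.004, 0.015, 1.0, 0.001]
contact_force: [-0.2, -0.0, -1.1]
finger_gap: 0.0301
0.030065431557360446
shift mm [ -4.3 -13.6  -3.5] tilt [-0.008  0.003 -1.   ] y-axis yaw 88.23
turn z 0.58
```

View pics/w6.png

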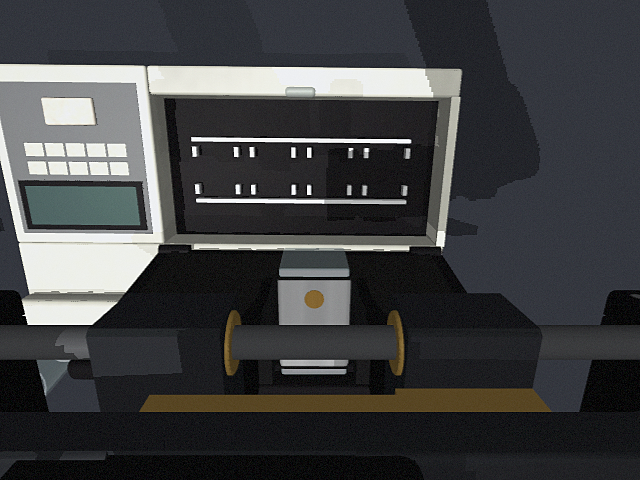

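This shows the compartment clearly. The end bars are at v≈140 and 201, the guide pairs mark four seats (u≈195–407), and the START key is at (68,111).

```bash
python3 - <<'E'
from h import *
s=np.load("w6.npz"); im,d,K,P=[s[k] for k in("im","d","K","P")]; p=loc(cloud(d,K,P),AN)
m=np.zeros((480,640),np.uint8); m[130:212,180:418]=(im[130:212,180:418].min(2)>120)
c,l,st,ce=cv2.connectedComponentsWithStats(m)
for i in range(1,c):
    if st[i,4]>12:
        w=loc(rayz(*ce[i],.103,K,P),AN)*1000; q=p[l==i]*1000; print(st[i].tolist(),ce[i].round(1),"ray",w.round(1),"cloud med",np.nanmedian(q,0).round(1),"zmax",np.nanpercentile(q[:,2],95).round(1))
f=p[145:200,200:400]; print("floor",np.nanmedian(f[f[...,2]<.098][:,2]))
m=np.zeros((480,640),np.uint8); m[92:130,30:105]=(im[92:130,30:105].min(2)>225); c,l,st,ce=cv2.connectedComponentsWithStats(m); i=1+np.argmax(st[1:,4]); print("key",st[i],ce[i],loc(rayz(*ce[i],.1335,K,P),AN),rayz(*ce[i],.1335,K,P),np.nanmedian(p[l==i],0))
e=p[60:250,100:470]; q=e[(e[...,2]>.122)&(e[...,2]<.16)]; print("deck y range",np.percentile(q[:,1],[.5,99.5]),"x",np.percentile(q[:,0],[.5,99]))
E
```

```text
[191, 137, 220, 7, 964] [298.9 139.9] ray [-73.8  69.  103. ] cloud med [-73.8  70.1 102.6] zmax 104.0
[192, 146, 5, 11, 54] [194.  151.1] ray [-61.9 -36.9 103. ] cloud med [-62.  -36.9 102.5] zmax 103.7
[233, 147, 6, 10, 46] [235.7 151.6] ray [-61.8   5.2 103. ] cloud med [-61.4   5.3 102.7] zmax 104.3
[249, 147, 6, 10, 47] [251.4 151.4] ray [-62.2  21.1 103. ] cloud med [-62.6  20.8 102.6] zmax 103.5
[291, 147, 5, 11, 54] [293.  152.1] ray [-61.9  63.  103. ] cloud med [-61.9  63.  102.6] zmax 103.5
[307, 147, 5, 11, 46] [308.8 152.3] ray [-61.8  79.  103. ] cloud med [-62.1  79.2 102.5] zmax 103.8
[348, 148, 5, 10, 33] [350.1 152.1] ray [-62.3 120.7 103. ] cloud med [-62.5 120.7 102.7] zmax 104.0
[364, 148, 5, 10, 43] [365.8 152.2] ray [-62.4 136.6 103. ] cloud med [-62.6 136.8 102.8] zmax 104.0
[405, 148, 5, 11, 44] [407.3 153.2] ray [-61.8 178.7 103. ] cloud med [-62.  178.8 102.6] zmax 103.7
[195, 184, 5, 10, 48] [196.9 188.6] ray [-24.  -36.9 103. ] cloud med [-23.7 -37.  102.4] zmax 103.3
[235, 184, 6, 10, 45] [237.4 188.6] ray [-24.4   5.1 103. ] cloud med [-24.1   4.8 102.5
[... 283 characters left out ...]
d [-24.   78.9 102.7] zmax 103.9
[347, 185, 4, 10, 38] [348.6 189.7] ray [-24.3 120.5 103. ] cloud med [-24.  120.9 102.3] zmax 103.8
[362, 186, 5, 9, 36] [364.2 190.1] ray [-24.  136.8 103. ] cloud med [-23.7 136.6 102.8] zmax 103.9
[403, 186, 4, 10, 39] [404.5 190.4] ray [-24.  178.7 103. ] cloud med [-24.2 178.9 102.6] zmax 103.6
[196, 198, 210, 6, 883] [299.4 200.9] ray [-12.   69.4 103. ] cloud med [-12.   71.  102.6] zmax 104.0
floor 0.09394733925868176
key [  42   98   52   26 1180] [ 67.73813559 110.74745763] [-0.09801807 -0.13845485  0.1335    ] [0.4673872  0.09268069 0.1335    ] [-0.09789762 -0.13838786  0.13315587]
deck y range [-0.12533573  0.21502756] x [-0.13741596  0.03208343]
```

```bash
python3 - <<'E'
from h import *
s=np.load("w6.npz"); m=vision.camera_model("wrist"); C=np.array(m["tool_from_camera"]); T=s["P"]@np.linalg.inv(C)
p=cloud(s["d"],s["K"],s["P"]); t=(p-T[:3,3])@T[:3,:3]*1000
for u in(290,313,335): print([(v,t[v,u].round(1).tolist()) for v in range(244,290,5)])
sel=(abs(t[...,0])<40)&(abs(t[...,1])<25)&(t[...,2]>-70)&(t[...,2]<40); v,u=np.where(sel); k=(v<320)&(v>240)&(s["im"].max(2)[sel]>90); q=t[sel][k]; print(len(q),np.percentile(q,[1,50,99],axis=0).round(1).tolist())
top=q[(q[:,0]<24)]; r=cv2.minAreaRect(q[q[:,2]<np.percentile(q[:,2],30)+3][:,:2].astype(np.float32)); print(r)
E
```

```text
[(244, [-33.7, -23.7, 169.6]), (249, [25.3, -10.6, -27.2]), (254, [25.1, -10.2, -34.0]), (259, [25.4, -9.7, -41.5]), (264, [25.4, -9.3, -47.6]), (269, [25.1, -9.0, -52.5]), (274, [23.2, -9.0, -53.1]), (279, [20.6, -9.1, -51.9]), (284, [18.4, -9.2, -52.1]), (289, [16.5, -9.2, -52.6])]
[(244, [-33.4, -0.3, 168.7]), (249, [25.7, 0.1, -28.7]), (254, [25.5, 0.1, -35.0]), (259, [25.7, 0.2, -42.4]), (264, [25.3, 0.2, -47.3]), (269, [25.2, 0.2, -52.6]), (274, [23.1, 0.2, -52.8]), (279, [21.1, 0.2, -53.2]), (284, [19.0, 0.2, -53.3]), (289, [16.6, 0.2, -52.8])]
[(244, [-33.5, 22.0, 168.7]), (249, [25.7, 10.3, -28.6]), (254, [25.3, 9.9, -34.4]), (259, [25.1, 9.6, -40.7]), (264, [25.3, 9.2, -47.3]), (269, [24.7, 9.0, -51.5]), (274, [22.9, 9.0, -52.5]), (279, [20.9, 9.0, -52.7]), (284, [18.3, 9.1, -51.7]), (289, [16.1, 9.1, -51.9])]
3644 [[3.1, -13.9, -54.3], [14.6, 0.6, -52.7], [25.5, 14.7, -26.2]]
((14.103536605834961, 0.4444293975830078), (29.694366455078125, 23.113624572753906), 89.97940063476562)
```

```bash
python3 -c "
from h import *
rel(wor([-.043,.158,.13],AN),AN[1]+np.pi/2)"
```

```text
shift mm [ 35.6  73.5 167. ] tilt [-0.009  0.004 -1.   ] y-axis yaw 88.34
turn z 0.69
```

```bash
python3 -m handwheel '[[0,-0.4,0.7,18,37,40,-1],[0,0,0,18,37,40,-1],[0,0,0,0,0,45,-1],[0,0,0,0,0,35,-1],[0,0,0,0,0,0,-1]]'
python3 -c "
from h import *
print(env.sense()['finger_gap']);rel(wor([-.043,.158,.071],AN),AN[1]+np.pi/2)"
```

```text
clock: 13.08
eef_pos: [0.5367, 0.3857, 0.134]
orientation: [0.0, 0.018, 1.0, 0.003]
contact_force: [0.1, -0.0, -0.2]
finger_gap: 0.0297
0.02973489975149728
shift mm [ 2.2  0.4 63. ] tilt [ 0.     0.006 -1.   ] y-axis yaw 87.94
turn z 0.29
```

```bash
python3 -m handwheel '[[0.3,0,0.3,2,0.4,20,-1],[0,0,0,0,0,15,-1],[0,0,0,0,0,10,-1],[0,0,0,0,0,0,-1]]'
python3 -c "
from h import *
print(env.sense()['finger_gap']);rel(wor([-.043,.158,.071],AN),AN[1]+np.pi/2)"
```

```text
clock: 13.58
eef_pos: [0.5377, 0.3863, 0.0905]
orientation: [0.002, 0.021, 1.0, 0.002]
contact_force: [0.6, 0.9, -0.6]
finger_gap: 0.0297
0.029718530551165117
shift mm [ 3.3  0.1 19.5] tilt [ 0.005  0.004 -1.   ] y-axis yaw 87.59
turn z -0.06
```

```bash
python3 -m handwheel '[[0.2,0.3,0,3.3,0,0,-1],[0,0,0,0,0,8,-1],[0,0,0,0,0,6,-1],[0,0,0,0,0,3,-1]]'
python3 -c "
from h import *
print(env.sense()['finger_gap']);rel(wor([-.043,.158,.071],AN),AN[1]+np.pi/2)"
```

```text
clock: 14.08
eef_pos: [0.5353, 0.3871, 0.0741]
orientation: [0.001, 0.021, 1.0, 0.001]
contact_force: [0.2, -0.4, -0.5]
finger_gap: 0.0295
0.02947146948501063
shift mm [ 0.7 -0.5  3.1] tilt [ 0.001  0.003 -1.   ] y-axis yaw 87.6
turn z -0.05
```

```bash
python3 -m handwheel '[[0,0,0,0.5,-0.5,2,-1],[0,0,0,0,0,0,-0.2],[0,0,0,0,0,0,-0.1],[0,0,0,0,0,0,-0.1],[0,0,0,0,0,-30,-0.1],[0,0,0,0,0,-50,-0.1],[0,0,0,0,0,-50,0],[0,0,0,-6,-40,-50,0],[0,0,0,-6,-40,-50,0],[0,0,0,-6,-40,0,0],[0,0,0,-6,-40,0,0]]'
python3 - <<'E'
from h import *
print(env.sense()['finger_gap'])
im,d,K,P,m=grab("wrist","w7.png"); p=loc(cloud(d,K,P),AN); v,u=np.mgrid[:480,:640]
q=p[(v<270)&(abs(p[...,0]+.043)<.035)&(abs(p[...,1]-.158)<.03)&(p[...,2]>.117)&(p[...,2]<.13)]; print(len(q),np.percentile(q,[2,50,98],axis=0).round(4).tolist() if len(q) else 0, cv2.minAreaRect((q[:,:2]*1000).astype(np.float32)))
j=loc(cloud(*grab("side")[1:4]),JIG)
for y0 in(-.087,-.029):
    q=j[(abs(j[...,1]-y0)<.027)&(abs(j[...,0]-.075)<.04)&(j[...,2]>.038)&(j[...,2]<.045)]; print(y0,len(q),np.percentile(q,[2,50,98],axis=0).round(4).tolist())
rel(wor([.079,-.029,.2],JIG),JIG[1]+np.pi/2)
E
```

```text
clock: 15.45
eef_pos: [0.5516, 0.2275, 0.3072]
orientation: [0.002, 0.017, 1.0, 0.002]
contact_force: [0.2, -0.2, 0.6]
finger_gap: 0.0433
0.04325982195692058
1543 [[-0.0676, 0.1429, 0.1186], [-0.0446, 0.1563, 0.1235], [-0.0198, 0.1714, 0.1253]] ((-43.48200988769531, 157.5459747314453), (50.14592361450195, 30.361679077148438), 0.15910150110721588)
-0.087 535 [[0.0537, -0.1064, 0.0386], [0.0799, -0.0895, 0.0413], [0.1049, -0.0733, 0.0444]]
-0.029 466 [[0.0543, -0.05, 0.0383], [0.0803, -0.0318, 0.0414], [0.1046, -0.0146, 0.0445]]
shift mm [ -47.9 -506.1  107. ] tilt [ 0.006  0.003 -1.   ] y-axis yaw 87.5
turn z -9.37
```

Cell 1 is seated: centre (−43.5, 157.5), top at 123.5 mm. Now the cell at −29.

```bash
python3 -m handwheel '[[0,0,0,-5,-56,0,0],[0,0,0,-5,-56,0,0],[0,0,0,-5,-56,0,0],[0,0,0,-5,-56,0,0],[0,0,0,-5,-56,0,0],[0,0,0,-5,-56,0,0],[0,0,0,-5,-56,20,0],[0,0,0,-5,-56,40,0],[0,0,0,-5,-50,40,0],[0,0,-9.3,0,0,10,0],[0,0,0,0,0,40,0]]'
python3 -c "
from h import *
print(env.sense()['finger_gap']);tip(wor([.079,-.029,.016],JIG),JIG[1]+np.pi/2)"
```

```text
clock: 16.92
eef_pos: [0.5853, -0.2785, 0.1615]
orientation: [0.009, -0.066, 0.998, 0.002]
contact_force: [-0.2, 0.6, -0.3]
finger_gap: 0.0437
0.04365805475205751
shift mm [  9.8  -6.7 172.3] tilt [ 0.019  0.004 -1.   ] y-axis yaw 97.6
turn z 0.73
```

```bash
python3 -m handwheel '[[0.2,1.1,0.7,6.5,-6,40,0],[0,0,0,0,0,40,0],[0,0,0,0,0,0,0]]'
python3 -c "
from h import *
tip(wor([.079,-.029,.016],JIG),JIG[1]+np.pi/2)"
```

```text
clock: 17.3
eef_pos: [0.5795, -0.2829, 0.0759]
orientation: [-0.002, -0.06, 0.998, 0.001]
contact_force: [-0.9, 0.4, -0.4]
finger_gap: 0.0441
shift mm [-0.3 -3.  86.9] tilt [-0.005  0.001 -1.   ] y-axis yaw 96.94
turn z 0.07
```

```bash
python3 -m handwheel '[[0,-0.3,0,0,-3,25,0],[0,0,0,0,0,20,0],[0,0,0,0,0,15,0],[0,0,0,0,0,10,0],[0,0,0,0,0,0,0]]'
python3 -c "
from h import *
tip(wor([.079,-.029,.016],JIG),JIG[1]+np.pi/2)"
```

```text
clock: 17.92
eef_pos: [0.5854, -0.2866, 0.0097]
orientation: [0.005, -0.062, 0.998, -0.001]
contact_force: [-0.2, -0.4, -0.3]
finger_gap: 0.0435
shift mm [ 5.8  1.6 20.7] tilt [ 0.009 -0.001 -1.   ] y-axis yaw 97.08
turn z 0.21
```

```bash
python3 -m handwheel '[[0,0.5,0.2,5.8,1.6,0,0],[0,0,0,0,0,7,0],[0,0,0,0,0,7,0],[0,0,0,0,0,4,0]]'
python3 -c "
from h import *
tip(wor([.079,-.029,.016],JIG),JIG[1]+np.pi/2)"
```

```text
clock: 18.42
eef_pos: [0.5803, -0.2863, -0.0076]
orientation: [0.001, -0.06, 0.998, -0.002]
contact_force: [-0.8, 0.3, 0.1]
finger_gap: 0.044
shift mm [0.6 0.6 3.4] tilt [ 0.003 -0.003 -1.   ] y-axis yaw 96.87
turn z -0.0
```

Close, lift and carry.

```bash
python3 -m handwheel '[[0,0,0,0.5,0.5,2.5,0],[0,0,0,0,0,0,-1],[0,0,0,0,0,0,-1],[0,0,0,0,0,0,-1],[0,0,0,0,0,-30,-1],[0,0,0,0,0,-50,-1],[0,0,0,0,0,-60,-1],[0,0,0,0,0,-60,-1],[0,0,0,0,0,-50,-1],[0,0,0,0,50,-25,-1],[0,0,0,0,55,0,-1],[0,0,0,0,55,0,-1]]' 30
python3 -c "
from h import *
print(env.sense()['finger_gap']);rel(wor([-.043,.042,.26],AN),AN[1]+np.pi/2)"
```

```text
clock: 19.92
eef_pos: [0.5577, -0.1289, 0.2716]
orientation: [0.0, -0.053, 0.999, -0.002]
contact_force: [1.1, 0.2, -1.6]
finger_gap: 0.0298
0.029783069870508154
shift mm [-14.4 400.3   9.9] tilt [ 0.    -0.004 -1.   ] y-axis yaw 96.07
turn z 8.42
```

```bash
python3 -m handwheel '[[0,0,0,-2,57,0,-1],[0,0,0,-2,57,0,-1],[0,0,0,-2,57,0,-1],[0,0,0,-2,57,0,-1],[0,0,0,-2,57,0,-1],[0,0,0,-2,57,0,-1],[0,0,0,-2,57,0,-1],[0,0,8.4,0,0,0,-1],[0,0,0,0,0,0,-1]]'
python3 - <<'E'
from h import *
print(env.sense()['finger_gap']);rel(wor([-.043,.042,.071],AN),AN[1]+np.pi/2)
im,d,K,P,m=grab("wrist","w8.png"); T=tool(); t=(cloud(d,K,P)-T[:3,3])@T[:3,:3]*1000
for u in(300,325): print([t[v,u].round(1).tolist() for v in range(249,280,6)])
E
```

```text
clock: 21.05
eef_pos: [0.5238, 0.2871, 0.2704]
orientation: [0.0, 0.018, 1.0, 0.001]
contact_force: [-0.7, -1.1, -0.3]
finger_gap: 0.0296
0.029555050665202438
shift mm [ -6.4 -16.5 199.3] tilt [ 0.001  0.001 -1.   ] y-axis yaw 87.93
turn z 0.28
[[25.8, -6.6, -30.4], [25.8, -6.3, -38.9], [25.9, -6.0, -46.8], [24.9, -5.9, -51.0], [22.8, -5.9, -52.3], [20.7, -5.9, -53.4]]
[[25.8, 4.8, -30.5], [25.6, 4.5, -38.5], [25.3, 4.4, -45.2], [25.1, 4.2, -51.8], [23.0, 4.2, -52.8], [20.3, 4.2, -52.5]]
```

```bash
python3 -m handwheel '[[0,0,0.3,-6.5,-16.5,40,-1],[0,0,0,0,0,50,-1],[0,0,0,0,0,45,-1],[0,0,0,0,0,20,-1],[0,0,0,0,0,0,-1]]'
python3 -c "
from h import *
print(env.sense()['finger_gap']);rel(wor([-.0425,.042,.071],AN),AN[1]+np.pi/2)"
```

```text
clock: 21.72
eef_pos: [0.5315, 0.2669, 0.1128]
orientation: [0.001, 0.018, 1.0, 0.003]
contact_force: [-0.9, 0.6, -1.0]
finger_gap: 0.0296
0.029584283867789902
shift mm [ 1.5  3.5 41.8] tilt [ 0.003  0.006 -1.   ] y-axis yaw 87.98
turn z 0.33
```

```bash
python3 -m handwheel '[[0.3,0.2,0.3,1.5,3.5,8,-1],[0,0,0,0,0,12,-1],[0,0,0,0,0,6,-1],[0,0,0,0,0,0,-1]]'
python3 -c "
from h import *
print(env.sense()['finger_gap']);rel(wor([-.0425,.042,.071],AN),AN[1]+np.pi/2)"
```

```text
clock: 22.22
eef_pos: [0.5322, 0.2712, 0.0883]
orientation: [0.001, 0.02, 1.0, 0.002]
contact_force: [-0.3, 0.4, -1.4]
finger_gap: 0.0296
0.029627749718817653
shift mm [ 1.9 -0.7 17.3] tilt [ 0.003  0.004 -1.   ] y-axis yaw 87.72
turn z 0.07
```

```bash
python3 -m handwheel '[[0.2,0.2,0,2,-0.7,0,-1],[0,0,0,0,0,7,-1],[0,0,0,0,0,5,-1],[0,0,0,0,0,2,-1]]'
python3 -c "
from h import *
print(env.sense()['finger_gap']);rel(wor([-.0425,.042,.071],AN),AN[1]+np.pi/2)"
```

```text
clock: 22.72
eef_pos: [0.5305, 0.271, 0.0743]
orientation: [0.0, 0.02, 1.0, 0.001]
contact_force: [0.8, 0.0, -2.1]
finger_gap: 0.0299
0.02986389266951624
shift mm [ 0.2 -0.3  3.3] tilt [ 0.     0.001 -1.   ] y-axis yaw 87.73
turn z 0.08
```

```bash
python3 -m handwheel '[[0,0,0,0,0,2.5,-1],[0,0,0,0,0,0,-0.2],[0,0,0,0,0,0,-0.1],[0,0,0,0,0,0,-0.1],[0,0,0,0,0,-30,-0.1],[0,0,0,0,0,-50,-0.1],[0,0,0,0,0,-50,0],[0,0,0,-10,-30,-50,0],[0,0,0,-10,-40,-40,0],[0,0,0,-6,-40,0,0]]'
python3 - <<'E'
from h import *
print(env.sense()['finger_gap'])
im,d,K,P,m=grab("wrist","w9.png"); p=loc(cloud(d,K,P),AN); v,u=np.mgrid[:480,:640]
for y0 in(.042,.158):
    q=p[(v<270)&(abs(p[...,0]+.043)<.035)&(abs(p[...,1]-y0)<.03)&(p[...,2]>.117)&(p[...,2]<.13)]; print(len(q),np.median(q[:,2]), cv2.minAreaRect((q[:,:2]*1000).astype(np.float32)))
j=loc(cloud(*grab("side")[1:4]),JIG)
for y0 in(-.087,):
    q=j[(abs(j[...,1]-y0)<.027)&(abs(j[...,0]-.075)<.04)&(j[...,2]>.038)&(j[...,2]<.045)]; print(y0,len(q),np.percentile(q,[2,50,98],axis=0).round(4).tolist())
rel(wor([.079,-.087,.2],JIG),JIG[1]+np.pi/2)
E
```

```text
clock: 23.98
eef_pos: [0.5523, 0.1614, 0.2993]
orientation: [0.001, 0.016, 1.0, 0.001]
contact_force: [0.3, 0.2, -0.9]
finger_gap: 0.0438
0.04383919971715149
1582 0.12348321079392219 ((-43.95481491088867, 42.35447692871094), (30.79446792602539, 49.47114944458008), 89.87176513671875)
1653 0.1234501962069689 ((-43.235687255859375, 157.57810974121094), (31.071592330932617, 50.112030029296875), 89.38665008544922)
-0.087 547 [[0.0527, -0.1058, 0.0386], [0.0789, -0.0907, 0.0412], [0.1046, -0.0721, 0.0445]]
shift mm [ -55.1 -496.8   98.1] tilt [-0.001 -0.001 -1.   ] y-axis yaw 87.66
turn z -9.21
```

Both cells are seated. Third cell:

```bash
python3 -m handwheel '[[0,0,0,-6,-55,0,0],[0,0,0,-6,-55,0,0],[0,0,0,-6,-55,0,0],[0,0,0,-6,-55,0,0],[0,0,0,-6,-55,0,0],[0,0,0,-6,-55,0,0],[0,0,0,-6,-55,20,0],[0,0,0,-6,-55,40,0],[0,0,0,-6,-55,40,0],[0,0,-9.3,0,0,10,0],[0,0,0,0,0,30,0],[0,0,0,0,0,0,0]]'
python3 -c "
from h import *
print(env.sense()['finger_gap']);tip(wor([.079,-.087,.016],JIG),JIG[1]+np.pi/2)"
```

```text
clock: 25.58
eef_pos: [0.5905, -0.337, 0.157]
orientation: [-0.0, -0.069, 0.998, 0.002]
contact_force: [-0.2, 1.1, 0.1]
finger_gap: 0.0436
0.04357123910418556
shift mm [  4.7  -6.4 168. ] tilt [-0.001  0.004 -1.   ] y-axis yaw 97.86
turn z 0.99
```

```bash
python3 -m handwheel '[[0.2,0,1,4.7,-6,40,0],[0,0,0,0,0,40,0],[0,0,0,0,0,15,0],[0,0,0,0,0,0,0]]'
python3 - <<'E'
from h import *
tip(wor([.079,-.087,.016],JIG),JIG[1]+np.pi/2)
im,d,K,P,m=grab("wrist"); j=loc(cloud(d,K,P),JIG); z=j[...,2]; v,u=np.mgrid[:480,:640]
q=j[(v<272)&(abs(j[...,1]+.087)<.04)&(abs(j[...,0]-.075)<.04)&(z>.038)&(z<.045)]; print(len(q),np.percentile(q,[2,50,98],axis=0).round(4).tolist())
E
```

```text
clock: 26.08
eef_pos: [0.5921, -0.3431, 0.066]
orientation: [0.004, -0.061, 0.998, -0.001]
contact_force: [0.9, 0.1, 1.3]
finger_gap: 0.0434
shift mm [ 6.   0.7 77. ] tilt [ 0.008 -0.002 -1.   ] y-axis yaw 97.04
turn z 0.17
3118 [[0.0516, -0.1029, 0.0397], [0.0701, -0.0886, 0.0416], [0.0901, -0.0743, 0.0429]]
```

```bash
python3 -m handwheel '[[0,0.4,0.2,5.5,-0.5,20,0],[0,0,0,0,0,15,0],[0,0,0,0,0,15,0],[0,0,0,0,0,0,0]]'
python3 -c "
from h import *
tip(wor([.078,-.088,.016],JIG),JIG[1]+np.pi/2)"
```

```text
clock: 26.62
eef_pos: [0.5889, -0.3456, 0.0164]
orientation: [0.003, -0.06, 0.998, -0.003]
contact_force: [0.4, -0.4, -0.2]
finger_gap: 0.0435
shift mm [ 3.1  1.7 27.3] tilt [ 0.006 -0.005 -1.   ] y-axis yaw 96.86
turn z -0.01
```

```bash
python3 -m handwheel '[[-0.2,0.3,0,3,1.7,5,0],[0,0,0,0,0,8,0],[0,0,0,0,0,6,0],[0,0,0,0,0,4,0]]'
python3 -c "
from h import *
tip(wor([.078,-.088,.016],JIG),JIG[1]+np.pi/2)"
```

```text
clock: 27.12
eef_pos: [0.5862, -0.3448, -0.0072]
orientation: [0.001, -0.06, 0.998, -0.002]
contact_force: [0.2, 0.8, 0.1]
finger_gap: 0.0436
shift mm [0.4 0.5 3.8] tilt [ 0.001 -0.003 -1.   ] y-axis yaw 96.86
turn z -0.01
```

```bash
python3 -m handwheel '[[0,0,0,0.5,0.5,2.5,0],[0,0,0,0,0,0,-1],[0,0,0,0,0,0,-1],[0,0,0,0,0,0,-1],[0,0,0,0,0,-30,-1],[0,0,0,0,0,-50,-1],[0,0,0,0,0,-60,-1],[0,0,0,0,0,-60,-1],[0,0,0,0,0,-50,-1],[0,0,0,0,50,-25,-1],[0,0,0,0,55,0,-1],[0,0,0,0,55,0,-1]]' 30
python3 -c "
from h import *
print(env.sense()['finger_gap']);rel(wor([-.043,-.016,.26],AN),AN[1]+np.pi/2)"
```

```text
clock: 28.62
eef_pos: [0.5641, -0.1874, 0.273]
orientation: [0.0, -0.053, 0.999, -0.002]
contact_force: [1.0, 0.7, -0.4]
finger_gap: 0.03
0.029992282539560235
shift mm [ -6.2 401.9  11. ] tilt [ 0.    -0.005 -1.   ] y-axis yaw 96.12
turn z 8.47
```

```bash
python3 -m handwheel '[[0,0,0,-2,55,0,-1],[0,0,0,-2,55,0,-1],[0,0,0,-2,55,0,-1],[0,0,0,-2,55,0,-1],[0,0,0,-2,55,0,-1],[0,0,0,-2,55,0,-1],[0,0,0,-2,55,0,-1],[0,0,8.4,0,0,0,-1],[0,0,0,0,0,0,-1]]'
python3 - <<'E'
from h import *
print(env.sense()['finger_gap']);rel(wor([-.043,-.016,.071],AN),AN[1]+np.pi/2)
im,d,K,P,m=grab("wrist","w10.png"); T=tool(); t=(cloud(d,K,P)-T[:3,3])@T[:3,:3]*1000
for u in(300,325): print([t[v,u].round(1).tolist() for v in range(249,280,6)])
E
```

```text
clock: 29.75
eef_pos: [0.532, 0.2146, 0.2728]
orientation: [0.001, 0.017, 1.0, 0.001]
contact_force: [1.5, -0.8, -0.0]
finger_gap: 0.0301
0.030064212262812272
shift mm [  5.1  -2.4 201.8] tilt [ 0.003  0.002 -1.   ] y-axis yaw 88.01
turn z 0.36
[[26.4, -6.5, -32.2], [26.3, -6.2, -39.9], [26.2, -6.0, -47.4], [25.3, -5.8, -52.0], [23.0, -5.8, -52.6], [20.0, -5.9, -51.5]]
[[26.0, 4.8, -30.9], [26.4, 4.5, -40.3], [26.3, 4.3, -47.7], [24.9, 4.2, -50.9], [22.5, 4.2, -51.4], [19.7, 4.3, -50.9]]
```

```bash
python3 -m handwheel '[[0,0.2,0.3,4,-2.4,40,-1],[0,0,0,0,0,50,-1],[0,0,0,0,0,45,-1],[0,0,0,0,0,20,-1],[0,0,0,0,0,0,-1]]'
python3 -c "
from h import *
print(env.sense()['finger_gap']);rel(wor([-.042,-.016,.071],AN),AN[1]+np.pi/2)"
```

```text
clock: 30.42
eef_pos: [0.5295, 0.2094, 0.1153]
orientation: [0.001, 0.017, 1.0, 0.004]
contact_force: [-0.4, -0.4, -0.6]
finger_gap: 0.0297
0.029685655328738715
shift mm [ 1.3  3.  44.3] tilt [ 0.002  0.007 -1.   ] y-axis yaw 88.03
turn z 0.38
```

```bash
python3 -m handwheel '[[0.4,0.1,0.4,1.3,3,10,-1],[0,0,0,0,0,12,-1],[0,0,0,0,0,6,-1],[0,0,0,0,0,0,-1]]'
python3 -c "
from h import *
print(env.sense()['finger_gap']);rel(wor([-.042,-.016,.071],AN),AN[1]+np.pi/2)"
```

```text
clock: 30.92
eef_pos: [0.5304, 0.2129, 0.0884]
orientation: [0.002, 0.021, 1.0, 0.001]
contact_force: [0.3, 0.2, 0.2]
finger_gap: 0.0296
0.029575502563183125
shift mm [ 2.1 -0.3 17.4] tilt [ 0.004  0.003 -1.   ] y-axis yaw 87.64
turn z -0.01
```

```bash
python3 -m handwheel '[[0.2,0.2,0,2,-0.3,0,-1],[0,0,0,0,0,7,-1],[0,0,0,0,0,5,-1],[0,0,0,0,0,2,-1]]'
python3 -c "
from h import *
print(env.sense()['finger_gap']);rel(wor([-.042,-.016,.071],AN),AN[1]+np.pi/2)"
```

```text
clock: 31.42
eef_pos: [0.5289, 0.213, 0.0743]
orientation: [0.001, 0.02, 1.0, -0.0]
contact_force: [-0.4, 0.3, -1.1]
finger_gap: 0.0299
0.029850222814152172
shift mm [ 0.5 -0.3  3.3] tilt [ 0.001 -0.    -1.   ] y-axis yaw 87.66
turn z 0.01
```

```bash
python3 -m handwheel '[[0,0,0,0,0,2.5,-1],[0,0,0,0,0,0,-0.2],[0,0,0,0,0,0,-0.1],[0,0,0,0,0,0,-0.1],[0,0,0,0,0,-30,-0.1],[0,0,0,0,0,-50,-0.1],[0,0,0,0,0,-50,-1],[0,0,0,0,20,-50,-1],[0,0,0,0,40,-50,-1],[0,0,0,0,40,-30,-1],[0,0,0,0,0,0,-1]]'
python3 - <<'E'
from h import *
print(env.sense()['finger_gap'])
im,d,K,P,m=grab("wrist","w11.png"); p=loc(cloud(d,K,P),AN); v,u=np.mgrid[:480,:640]
for y0 in(-.016,.042,.158):
    q=p[(v<270)&(abs(p[...,0]+.043)<.035)&(abs(p[...,1]-y0)<.03)&(p[...,2]>.117)&(p[...,2]<.13)]; print(len(q),np.median(q[:,2]), cv2.minAreaRect((q[:,:2]*1000).astype(np.float32)))
for n in("side","scene"):
    im,d,K,P,m=grab(n,n+"12.png"); p=loc(cloud(d,K,P),AN); blk=im.max(2)<70
    for zz in(.17,.20,.23,.26,.285,.295,.30,.305):
        q=p[blk&(abs(p[...,2]-zz)<.004)&(p[...,1]>-.1)&(p[...,1]<.24)&(p[...,0]>-.0)&(p[...,0]<.15)]
        if len(q)>5: print(n,zz,len(q),"x",np.percentile(q[:,0],[10,50,90]).round(4),"y",np.percentile(q[:,1],[2,98]).round(3))
rel(wor([.12,.07,.33],AN),AN[1]+np.pi/2)
E
```

```text
clock: 32.8
eef_pos: [0.5327, 0.3137, 0.3382]
orientation: [0.001, 0.021, 1.0, 0.001]
contact_force: [-0.3, -0.2, -0.2]
finger_gap: 0.0023
0.0022599917324419997
1240 0.12346048309883006 ((-43.37610626220703, -15.523930549621582), (50.34217834472656, 30.40863037109375), 0.306988000869751)
1219 0.12355478347426008 ((-44.170955657958984, 42.2944450378418), (30.059926986694336, 49.50751495361328), 89.7705307006836)
1224 0.12349611803827754 ((-43.813819885253906, 157.8154754638672), (30.11004066467285, 49.618080139160156), 89.59285736083984)
side 0.17 131 x [0.0388 0.0399 0.0415] y [-0.074  0.193]
side 0.2 132 x [0.0439 0.045  0.0471] y [-0.074  0.181]
side 0.23 131 x [0.049  0.0501 0.0515] y [-0.074  0.183]
side 0.26 125 x [0.0539 0.0551 0.0571] y [-0.074  0.2  ]
side 0.285 308 x [0.0606 0.0636 0.0705] y [-0.072  0.2  ]
side 0.295 73 x [0.0648 0.0661 0.0719] y [0.017 0.115]
side 0.3 79 x [0.0657 0.0682 0.072 ] y [0.017 0.113]
scene 0.17 26 x [0.0447 0.0525 0.0541] y [0.191 0.213]
scene 0.2 21 x [0.0529 0.0585 0.0593] y [0.195 0.213]
scene 0.23 21 x [0.0565 0.0628 0.0645] y [0.189 0.213]
scene 0.26 23 x [0.0608 0.0678 0.0699] y [0.177 0.213]
scene 0.285 11 x [0.065  0.072  0.0729] y [0.17  0.213]
shift mm [-161.4   -7.6    5.6] tilt [-0.002 -0.003 -1.   ] y-axis yaw 87.12
turn z -0.53
```

View pics/w11.png

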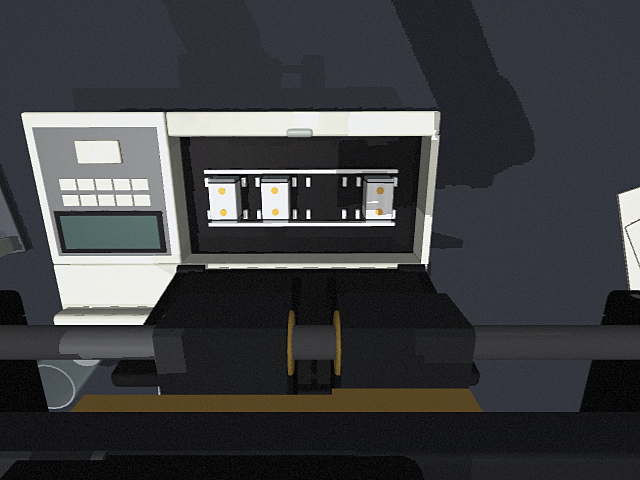

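View pics/side12.png

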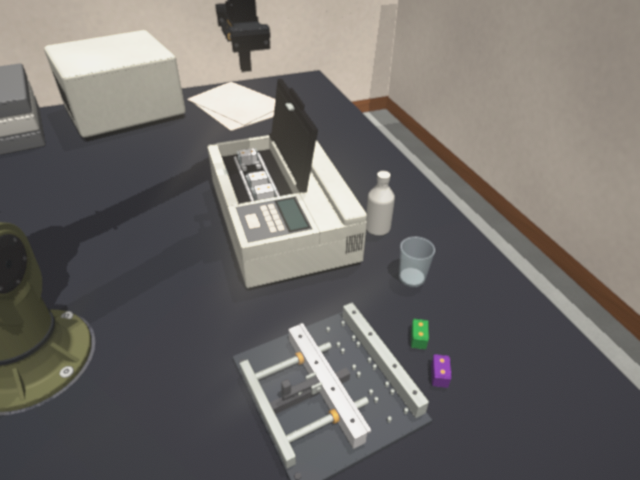

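All three cells are seated: (222,200), (275,200) and (379,200) in the wrist view, and the jig is empty. The lid leans back with its inner face on x≈34+0.167·(z−132) mm. I'll go behind its edge with the fingers shut.

```bash
python3 -m handwheel '[[0,0,-0.5,0,0,-25,-1],[0,0,0,-47,-2,0,-1],[0,0,0,-47,-3,0,-1],[0,0,0,-47,-3,0,-1],[0,0,0,-5,0,0,-1],[0,0,0,0,0,0,-1]]'
python3 -c "
from h import *
tip(wor([.102,.07,.268],AN),AN[1]+np.pi/2)"
```

```text
clock: 33.7
eef_pos: [0.6809, 0.2835, 0.3546]
orientation: [-0.006, 0.026, 1.0, -0.003]
contact_force: [-0.2, 0.1, 0.5]
finger_gap: 0.0001
shift mm [  4.1   9.8 113.6] tilt [-0.013 -0.006 -1.   ] y-axis yaw 87.07
turn z -0.59
```

```bash
python3 -m handwheel '[[-0.3,-0.7,-0.5,0,9,30,-1],[0,0,0,0,0,30,-1],[0,0,0,0,0,30,-1],[0,0,0,0,0,15,-1],[0,0,0,0,0,0,-1]]'
python3 -c "
from h import *
tip(wor([.06,.07,.272],AN),AN[1]+np.pi/2)"
```

```text
clock: 34.33
eef_pos: [0.6759, 0.2928, 0.2516]
orientation: [0.001, 0.02, 1.0, 0.002]
contact_force: [-0.2, 0.4, -0.2]
finger_gap: 0.0002
shift mm [42.1 -0.1  6.6] tilt [ 0.001  0.005 -1.   ] y-axis yaw 87.67
turn z 0.02
```

```bash
python3 -m handwheel '[[0,0,0,21,0,3,-1],[0,0,0,20,0,3,-1],[0,0,0,21,0,0,-1],[0,0,0,21,0,2,-1],[0,0,0,20,0,5,-1],[0,0,0,20,0,8,-1]]'
python3 -c "
from h import *
tip(wor([-.055,.07,.233],AN),AN[1]+np.pi/2)"
```

```text
clock: 35.08
eef_pos: [0.5617, 0.2965, 0.2425]
orientation: [0.016, 0.023, 1.0, 0.007]
contact_force: [2.2, -0.8, -0.9]
finger_gap: 0.0004
shift mm [44.   0.2 35.2] tilt [ 0.032  0.014 -0.999] y-axis yaw 87.39
turn z -0.28
```

```bash
python3 -m handwheel '[[0.8,1.8,0,15,0,9,-1],[0,0,0,15,0,12,-1],[0,0,0,14,0,14,-1],[0,0,0,13,0,17,-1],[0,0,0,12,0,17,-1]]'
python3 -c "
from h import *
tip(wor([-.093,.07,.167],AN),AN[1]+np.pi/2)"
```

```text
clock: 35.7
eef_pos: [0.4954, 0.301, 0.18]
orientation: [0.003, 0.024, 1.0, 0.004]
contact_force: [1.5, -1.2, 1.5]
finger_gap: 0.0001
shift mm [14.7 -1.3 39.9] tilt [ 0.006  0.008 -1.   ] y-axis yaw 87.25
turn z -0.4
```

```bash
python3 -m handwheel '[[0.4,0.3,-0.4,8,0,15,-1],[0,0,0,6,0,15,-1],[0,0,0,0,0,8,-1]]'
python3 -c "
from h import *
tip(wor([-.10,.07,.146],AN),AN[1]+np.pi/2)"
```

```text
clock: 36.08
eef_pos: [0.4807, 0.3023, 0.1409]
orientation: [-0.001, 0.02, 1.0, 0.001]
contact_force: [-0.2, 0.2, 2.1]
finger_gap: 0.0002
shift mm [ 6.7 -1.5 21.9] tilt [-0.002  0.001 -1.   ] y-axis yaw 87.68
turn z 0.03
```

```bash
python3 -m handwheel '[[0,0,0,3,0,8,-1],[0,0,0,0,0,6,-1],[0,0,0,0,0,4,-1]]'; python3 -m handwheel '[[0,0,0,0,0,4,-1],[0,0,0,0,0,2,-1]]'
```

```text
clock: 36.45
eef_pos: [0.4778, 0.3026, 0.1236]
orientation: [-0.001, 0.021, 1.0, 0.001]
contact_force: [-5.8, -2.4, 11.7]
finger_gap: 0.0008
clock: 36.7
eef_pos: [0.4769, 0.3026, 0.1185]
orientation: [-0.003, 0.021, 1.0, 0.001]
contact_force: [-1.6, -1.3, 3.3]
finger_gap: 0.0006
```

```bash
python3 -m handwheel '[[0,0,0,0,0,2,-1]]'; python3 -m handwheel '[[0,0,0,0,0,-30,-1],[0,0,0,0,-40,-40,-1],[0,0,0,0,-50,-20,-1],[0,0,0,0,-50,0,-1],[0,0,0,0,-50,0,-1],[0,0,0,0,0,0,-1]]'
python3 - <<'E'
from h import *
im,d,K,P,m=grab("wrist","w13.png")
for n in("wrist","side","scene"):
    if n!="wrist": im,d,K,P,m=grab(n)
    p=loc(cloud(d,K,P),AN); q=p[(im.max(2)<70)&(p[...,0]>-.1)&(p[...,0]<.03)&(p[...,1]>-.06)&(p[...,1]<.2)&(p[...,2]>.10)&(p[...,2]<.20)]; 
    c=np.polyfit(q[:,0],q[:,2],1); print(n,len(q),"slope",c.round(4),"resid",np.std(q[:,2]-np.polyval(c,q[:,0])).round(4))
im,d,K,P,m=grab("wrist"); p=loc(cloud(d,K,P),AN)
mm=((im.min(2)>200)&(abs(p[...,0]+.098)<.03)&(abs(p[...,1]+.138)<.04)&(p[...,2]>.125)).astype(np.uint8)
c,l,st,ce=cv2.connectedComponentsWithStats(mm)
for i in range(1,c):
    if st[i,4]>100: q=p[l==i]; print("key?",st[i],ce[i].round(1),np.median(q,0).round(4),cv2.minAreaRect((q[:,:2]*1000).astype(np.float32)),loc(rayz(*ce[i],.1335,K,P),AN))
tip(wor([-.098,-.1385,.155],AN),AN[1]+np.pi/2)
E
```

```text
clock: 36.83
eef_pos: [0.477, 0.3027, 0.1164]
orientation: [-0.003, 0.021, 1.0, 0.001]
contact_force: [-2.3, -1.0, 10.7]
finger_gap: 0.0
clock: 37.58
eef_pos: [0.4729, 0.1072, 0.2074]
orientation: [0.001, 0.021, 1.0, 0.001]
contact_force: [0.6, 1.6, 0.5]
finger_gap: 0.0003
wrist 22078 slope [0.0002 0.1457] resid 0.0006
side 776 slope [-1.000e-04  1.453e-01] resid 0.0011
scene 2097 slope [-0.0002  0.1479] resid 0.0018
key? [ 232  193  110   79 5322] [273.1 231.1] [-0.0994 -0.1518  0.1306] ((-98.01918029785156, -138.0396270751953), (79.90167999267578, 59.966026306152344), 89.99168395996094) [-0.10008494 -0.1478502   0.1335    ]
shift mm [  4.  -20.6  78.9] tilt [ 0.001  0.    -1.   ] y-axis yaw 88.18
turn z 0.53
```

View pics/w13.png

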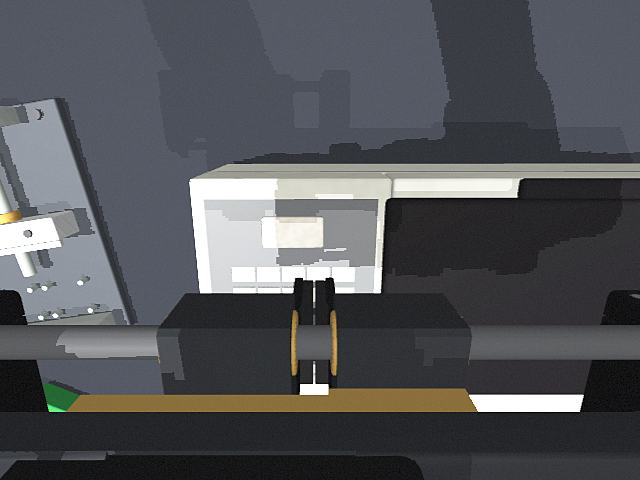

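The lid is flat shut (slope 0, top at 145.7 mm). The START key is at (293,232), which agrees with the earlier estimate (−98, −138).

```bash
python3 -m handwheel '[[0,0,0.5,4,-20,30,-1],[0,0,0,0,0,30,-1],[0,0,0,0,0,12,-1],[0,0,0,0,0,0,-1]]'
python3 -c "
from h import *
print(env.sense()['contact_force']);tip(wor([-.098,-.138,.1335],AN),AN[1]+np.pi/2)"
```

```text
clock: 38.28
eef_pos: [0.4682, 0.0981, 0.133]
orientation: [0.002, 0.016, 1.0, -0.001]
contact_force: [-0.0, -0.3, -0.3]
finger_gap: 0.0001
[-0.0215313  -0.34546438 -0.30041183]
shift mm [ 0.7 -4.9 26.5] tilt [ 0.003 -0.003 -1.   ] y-axis yaw 88.2
turn z 0.55
```

```bash
python3 -m handwheel '[[0,0,0.5,0.5,-5,10,-1],[0,0,0,0,0,8,-1],[0,0,0,0,0,4,-1],[0,0,0,0,0,2,-1]]'; python3 -m handwheel '[[0,0,0,0,0,1.5,-1]]';python3 -m handwheel '[[0,0,0,0,0,1,-1]]'
```

```text
clock: 38.78
eef_pos: [0.4693, 0.094, 0.1095]
orientation: [0.003, 0.02, 1.0, -0.001]
contact_force: [0.3, 0.4, 2.0]
finger_gap: 0.0006
clock: 38.9
eef_pos: [0.4695, 0.094, 0.108]
orientation: [0.003, 0.02, 1.0, -0.001]
contact_force: [0.2, -0.1, -0.3]
finger_gap: 0.0004
clock: 39.02
eef_pos: [0.4696, 0.094, 0.107]
orientation: [0.003, 0.02, 1.0, -0.001]
contact_force: [0.3, 0.5, -0.3]
finger_gap: 0.0008
```

```bash
for i in 1 2 3; do python3 -m handwheel '[[0,0,0,0,0,1,-1]]' | grep -E "eef|force"; done
```

```text
eef_pos: [0.4697, 0.0941, 0.1061]
contact_force: [-0.3, -0.0, 0.3]
eef_pos: [0.4698, 0.0941, 0.1052]
contact_force: [-0.3, 0.4, 0.1]
eef_pos: [0.4698, 0.0942, 0.1041]
contact_force: [0.5, 0.7, -0.9]
```

```bash
for i in 1 2; do python3 -m handwheel '[[0,0,0,0,0,0.7,-1]]' | grep -E "eef|force"; done
python3 - <<'E'
from h import *
print(loc(env.sense()["eef_pos"],AN))
im,d,K,P,m=grab("wrist"); cv2.imwrite("pics/c14.png",cv2.resize(im[180:330,180:440,::-1],None,fx=2.5,fy=2.5))
E
```

```text
eef_pos: [0.4698, 0.0941, 0.1035]
contact_force: [-0.6, -0.4, 2.3]
eef_pos: [0.4699, 0.0942, 0.1031]
contact_force: [-1.5, -1.0, 4.3]
[-0.09560547 -0.13687005  0.10305895]
```

View pics/c14.png

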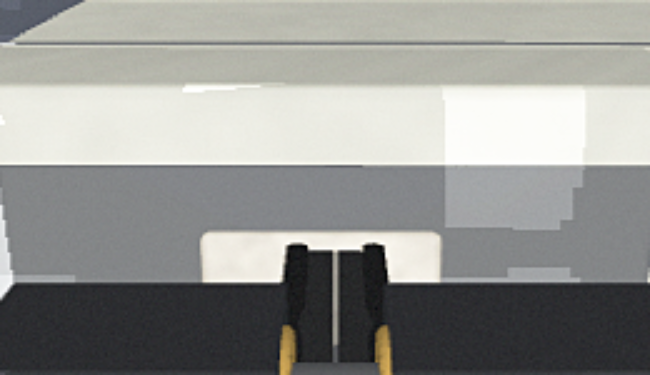

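The fingers are centred on the key and the force is starting to rise. I'll press a little more, aiming for about 10–15 N.

```bash
for i in 1 2 3; do python3 -m handwheel '[[0,0,0,0,0,1,-1]]' | grep -E "eef|force"; done; python3 -m handwheel '[[0,0,0,0,0,1.2,-1],[0,0,0,0,0,1.2,-1]]' | grep -E "eef|force"
```

```text
eef_pos: [0.4698, 0.0942, 0.1025]
contact_force: [-4.0, -1.8, 11.6]
eef_pos: [0.4699, 0.0942, 0.1025]
contact_force: [-5.0, -1.2, 14.0]
eef_pos: [0.4698, 0.0942, 0.1025]
contact_force: [-5.3, -1.2, 11.9]
eef_pos: [0.4698, 0.0942, 0.1025]
contact_force: [-5.6, -1.2, 12.4]
```

```bash
python3 -m handwheel '[[0,0,0,0,0,-25,-1],[0,0,0,0,0,-50,-1],[0,0,0,0,0,-50,-1],[0,0,0,0,0,0,-1],[0,0,0,0,0,0,-1]]'
python3 - <<'E'
from h import *
for n in("side","wrist"):
    im,d,K,P,m=grab(n); p=cloud(d,K,P); a=loc(p,AN); j=loc(p,JIG)
    q=a[(im.max(2)<70)&(a[...,0]>-.1)&(a[...,0]<.03)&(a[...,1]>-.06)&(a[...,1]<.2)&(a[...,2]>.10)&(a[...,2]<.20)]; print(n,"lid",len(q),np.polyfit(q[:,0],q[:,2],1).round(4) if len(q)>50 else "")
    b=(abs(j[...,1]+.07)<.03)&(j[...,2]>.046)&(j[...,2]<.053)&(j[...,0]>-.06)&(j[...,0]<.09)
    if b.sum()>20: print("bar x",np.percentile(j[b][:,0],[3,50,97]))
print(env.sense()["contact_force"],env.sense()["clock"]); env.close_job()
E
```

```text
clock: 40.95
eef_pos: [0.4689, 0.0942, 0.2292]
orientation: [0.002, 0.02, 1.0, 0.0]
contact_force: [-0.6, 0.3, -0.3]
finger_gap: 0.0006
side lid 991 [0.0029 0.1454]
bar x [-0.01682153 -0.00323982  0.01160901]
wrist lid 20672 [1.000e-04 1.457e-01]
[-0.93715188  0.00293021 -1.08811107] 41.05
the job is handed in; nothing more can be done
```

The job is done and handed in at 41 s on the robot's clock. I lifted the pawl, slid the clamp bar back, seated all three cells, shut the lid and pressed START.

**Last checks before hand-in:**
- **Clamp bar:** it is 46–47 mm back from where it started.
- **Cells:** just before the lid closed, each of the three lay within about 1.5 mm of its seat's middle. Their tops were at 123.5 mm and they were in line with the seats. I could not see them again once the lid was shut.
- **Lid:** it snapped over the catch. The force fell from 11.7 N to 3.3 N, and the lid measured flat with its top at 145.7 mm.
- **START key:** it was held at about 12–14 N vertical, with the fingers centred on it. I then backed off, and the arm was touching nothing.

**What went wrong or disagreed:**
- **Finger length:** the real fingertips end about 27 mm short of the reported tool position. Because of this, the first grasp closed over the top of a cell and missed it. I allowed for the offset afterwards.
- **Hard press on the jig:** on the retry, the fingers briefly pressed on the jig base with about 98 N at the wrist (the limit is 120 N). I backed off at once.
- **Plate centres:** the jig and analyser origins are not at the centres of their plates. I worked from the measured cell and seat positions instead.

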